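# Fit the pressure cover on the board test fixture and hold it down

### The arm

A 6-joint arm with a two-finger parallel gripper is mounted at the origin on the work surface. World frame = base frame: x ahead of the robot, y to its left, z up, the work surface at z = 0. Lengths are in m, angles in rad, forces in N, time in s.
With the tool pointing down it reaches from about 0.35 to 0.875 m from the base axis. Payload 15.5 kg.
Tool frame: the origin (TCP) lies at the very end of the fingers, on their centre line; the grasp point (between the pads) lies behind it (manip.hold_point_z is the x of the grasp point in the tool frame, in m); x points along the fingers, y is the direction in which the jaws open and shut, and the axes are right-handed (so a half turn about x gives the same grasp; the last joint's range is limited). The gripper opens to 85 mm and grips with 20 to 120 N. Pads are 22 mm wide; open, the fingers measure 114 mm over their backs; the gripper's body (76 mm by 85 mm) begins 54 mm behind the grasp point. The pads swing forward as they close: fully open they stand 13 mm farther back than shut.
Start: joints at [1.079, 0.494, 1.345, -0, 1.302, -0.096], TCP at [0.241, 0.577, 0.231] pointing down, gripper open.
Joint ranges: [-2.91, 2.91], [-0.82, 2.16], [0.22, 2.67], [-1.22, 4.37], [0.12, 2.79], [-3.08, 3.08]. Speed limits (rad/s): [1.89, 1.89, 2.57, 3.01, 3.01, 3.01].

### API

Orientations are given as a unit quaternion [x, y, z, w].
In Python, from rig import readout, get_image, camera_params, order, manip gives the robot as it stands. The module is installed in compiled form; this text tells all that it offers.
- The arm moves only by the tool step_arm, never from a script. Its argument "steps" is one flat list of numbers, 7 for each row, row after row: the turn, a rotation vector about the tool's x, y, z in rad, then the shift along the tool's x, y, z in m, then the opening, from 0 (shut) to 1 (fully open). In form: [rx, ry, rz, dx, dy, dz, gripper, rx, ry, rz, dx, dy, dz, gripper, ...]. A call has 1 to 12 rows; each row shifts and turns the commanded pose from where the row before left it, along the tool's axes as they then stand; what a row does not reach is not made up. A row lasts 1/12 s, in which the tool goes at most 41.7 mm and 7.16 degrees, less where a joint would pass 70% of its speed; a pose out of reach is approached as far as the arm can. A call with a gripper value outside its range is refused whole. The fingers move at their own pace and stop on an object; "grip_force" is the grip in N (left out, the last holds). Time passes only in rows, so rows that do not move let the fingers close. It gives the time, the measured TCP pose, the force and the opening at its end, in the units of the state.
- readout.observe(): the state, without advancing time (a new reading comes with each control period).
- get_image(name): name is "side" or "top" or "wrist"; returns the picture (480x640x3 uint8, red, green, blue); there is no depth.
- camera_params(name): a dict with "fovy" (degrees; the focal length in pixels is half the picture's height over the tangent of half this angle, whatever the lens; pixels are square), "cx", "cy" (the principal point, pixels), "dist_coeffs" ([k1, k2, p1, p2, k3] as OpenCV has them; the pictures are not rectified), "extrinsics" (4x4, takes a point from world to camera coordinates). Camera axes: x right, y up, looking along -z (the intrinsics and any distortion apply to the point x, -y, -z); pixel columns grow to the right and rows downward; lengths in m; the calibration is good to about 2 mm. A picture is of the moment at which its call begins: read the wrist's pose just before it. camera_params takes no time and is no camera call; for the wrist camera it gives the pose at the moment of the call.
- order.close_job(): hands the job in, once; it reports no verdict.
The state is a dict: "time": time; "q": joint angles; "qd": joint speeds; "effort": joint torques, N m; "ee_pos": TCP position; "tcp_rot": TCP orientation; "wrist_force": force on the tool from outside, world axes, zero at the start; "torque": the same for the moment, N m; "finger_gap": finger opening in m.
Only numpy, scipy, OpenCV 4.12 (cv2) and the standard library are available. Lean on these libraries where they do the work, as an engineer would, in place of code of your own. Each camera call takes 0.05 s, during which the arm holds its last target.

### The job

Pick up the aluminium pressure cover by its upright handle, lay it on the sprung board carrier between the guides of the test fixture, nose towards the bridge and still short of it, and slide it in under the bridge until its hole drops on to the locating pin hidden there. Then press the cover fully down against its springs and finish while still holding it down; leave everything else on the bench where it is.

Things in the scene. Friction and masses are not known exactly. Their poses are not given: they have to be found in the camera images.
- fixture: Test fixture fixed to the bench: grey base 195 x 140 mm, top at 20 mm. Origin: on the bench under its middle; x = slide direction, towards the bridge, z up. Positions below are in this frame, in mm. Two guides along x from x = -85: inner faces at y = +-50, upright to z = 48, then flared out to z = 56 at y = +-60. Inside, steel stops (|y| 40 to 50, top z = 34) carry the cover when fully down.
- bridge (a point): Middle of the bridge's underside (fixture x = 60, z = 66). The bridge spans x = 44 to 76, top z = 74. Under it, hidden from above, stands the fixed steel locating pin: 12 mm diameter, top z = 42 with 1 mm chamfer, at y = 0 and x somewhere from 50 to 66; x differs each time and is not reported: find it by sliding.
- load (a point): Loading point (fixture x = -56, z = 42): a cover let go with its origin here (+-4 mm in x) lies on the carrier, clear of bridge and pin. Pushed on along x (1 to 4 N) its nose rides up on the pin; when the hole reaches the pin the cover drops over it, to some 2 to 3.5 mm below carrier-up height, and stops against it.
- carrier (a joint): Downward travel (m) of the sprung carrier, a black frame 110 x 68 mm (fixture x -75 to +35) with a circuit board: 0 = up, top at z = 42 mm; 0.008 = cover fully down on the stops. Spring 0.9 N when up plus 0.9 N per mm; the cover's weight sinks it 2 to 3.5 mm, 4 to 6 N more brings it home. Springs up when let go.
- cover: Loose aluminium pressure cover, 0.3 kg: plate 148 x 96 x 8 mm. Origin: centre of its underside, z up; x to its nose, a full-width lip bent up from x = 74 to 94 mm (underside rises 7 mm, top at 11 mm). Upright black fin as handle, x -28 to +22 mm, y = 0, 16 mm thick in y, from 8 to 54 mm high: grip across its thickness. In the fixture its x points along the fixture's x.
- cover_hole (a point): Centre, on the underside, of the rectangular through hole in the cover (16 mm along x, 19 mm along y), at x = 58 mm of the cover. When the cover is on the pin, this hole surrounds the pin.
- solder_reel: Bystander: grey reel 48 mm diameter, 40 mm high, usually between cover and fixture. Origin: centre of its underside.
- screwdriver: Bystander: screwdriver 160 mm long lying on the bench; origin under its middle.
- screw_dish: Bystander: round steel dish 70 mm across, 25 mm high; origin: centre of its underside.
- spray_can: Bystander: upright can 52 mm diameter, 170 mm high; origin: centre of its underside.
- meter: Bystander: black hand multimeter 150 x 78 x 42 mm lying flat; origin: centre of its underside.
- mug: Bystander: white mug 80 mm across, 92 mm high; origin: centre of its underside.
- die_box: Bystander: small cast box 85 x 60 x 36 mm; origin: centre of its underside.
Not all that is in view belongs to the job. What is shaped like the cover but blue or brown is not meant.

How it is judged:
On the way:
1. the cover lies between the guides on the carrier, nose to the bridge, short of the pin (x of cover in the frame of fixture between -0.085 and -0.02 m and y of cover in the frame of fixture between -0.005 and 0.005 m and z of cover in the frame of fixture between 0.034 and 0.048 m and angle between the x axis of cover and the x axis of fixture, either way round below 0.08 rad and x of cover_hole in the frame of fixture above -0.03 m), for 0.1 s.
At the end, for the whole second after the job is handed in: Cover over the pin (origin within 11.5 mm of the fixture's in x, 5 mm in y; within 0.06 rad in yaw, 0.04 rad in tilt), underside within 2 mm of the stops (3 mm at the hole), carrier over 6 mm down, cover at rest, robot pushing on it with over 2 N; no bystander moved over 30 mm (x of cover in the frame of fixture between -0.0115 and 0.0115 m and y of cover in the frame of fixture between -0.005 and 0.005 m and z of cover in the frame of fixture between 0.03 and 0.0362 m and z of cover_hole in the frame of fixture between 0.03 and 0.037 m and x of cover_hole in the frame of fixture above 0.04 m and angle between the x axis of cover and the x axis of fixture, either way round below 0.06 rad and angle between cover's own z axis and vertical below 0.04 rad and value of joint carrier above 0.006 m and linear speed of cover below 0.02 m/s and contact force between any of the fingers, the arm and cover above 2 N and not (distance of any of solder_reel, screwdriver, screw_dish, spray_can, meter, mug, die_box from where it was at the start of the episode above 0.03 m)); the arm keeps its last pose, push and grip.
It fails at once if one of the other things on the bench is moved by more than 30 mm (distance of any of solder_reel, screwdriver, screw_dish, spray_can, meter, mug, die_box from where it was at the start of the episode above 0.03 m).
It also fails if it takes over 58 s, if anything falls off the work surface, if the arm or the gripper's body presses on something with over 40 N, if the wrist force passes 120 N, or if a joint passes its speed limit or range.

## Working session

There is one attempt and no reset: what is moved stays moved. The work goes in short steps, Python scripts to look and compute and a tool call to move; the robot and the scene stay as the last step left them, time stands still between calls to the robot, and variables do not carry over. Pictures are saved under pics/ and viewed, and the job is handed in when it is done.

Besides the shell and the picture viewer there is one more tool, called after ">>>" as name(argument=value, ...), one argument or row to a line, values as JSON. step_arm: Moves the arm, as the interface text tells. Its arguments: {"type":"object","properties":{"steps":{"type":"array"},"grip_force":{"type":"number"}},"required":["steps"]}

```bash
mkdir -p pics
python3 - <<'E'
from rig import readout, get_image, camera_params, order, manip
import cv2
s=readout.observe()
for k,v in s.items(): print(k,v)
print([a for a in dir(manip) if a[0]!='_'], manip.hold_point_z)
for n in ("side","top","wrist"):
    p=camera_params(n); print(n,p)
    cv2.imwrite(f"pics/{n}0.png",cv2.cvtColor(get_image(n),cv2.COLOR_RGB2BGR))
E
```

```text
time 0.0
q [ 1.07949135e+00  4.94188162e-01  1.34616025e+00  1.22039073e-05
  1.30249136e+00 -9.54965987e-02]
qd [ 9.86047031e-04 -1.17837671e-04 -7.43949296e-05 -4.30975184e-04
  1.90852445e-03 -2.81873507e-05]
effort [ 1.38684842e-03 -8.82177329e+01 -3.83879578e+01  1.33573362e-04
  9.95559240e-03 -2.00709678e-05]
ee_pos [0.24078615 0.57635168 0.23068729]
tcp_rot [ 0.13860792  0.69343576 -0.13944968  0.69317276]
wrist_force [ 0.17399992 -0.16436541  0.35512474]
torque [0.02702869 0.01749879 0.00063099]
finger_gap 0.08527128862330341
['Unreachable', 'hold_point_z'] -0.0187
side {'fovy': 43.3983553565108, 'cx': 322.4256336243045, 'cy': 233.3184166924684, 'dist_coeffs': array([-0.00036146,  0.        ,  0.        ,  0.        ,  0.        ]), 'extrinsics': array([[ 0.99984001, -0.00833326,  0.01582744, -0.46817837],
       [-0.00344207,  0.77867492,  0.62741814, -0.05561866],
       [-0.01755287, -0.62737224,  0.77852166, -1.46627807],
       [ 0.        ,  0.        ,  0.        ,  1.        ]])}
top {'fovy': 56.37802855622377, 'cx': 323.1123362451124, 'cy': 241.25173368718217, 'dist_coeffs': array([-0.07480147,  0.        ,  0.        ,  0.        ,  0.        ]), 'extrinsics': array([[-0.00785237, -0.99995863, -0.00459209,  0.00806975],
       [ 0.99676555, -0.00819443,  0.07994556, -0.4691699 ],
       [-0.07997988, -0.00394948,  0.99678865, -1.10694753],
       [ 0.        ,  0.        ,  0.        ,  1.        ]])}
wrist {'fovy': 64.54356996108265, 'cx': 324.64548599476154, 'cy': 239.44116655323225, 'dist_coeffs': array([-0.0778376,  0.       ,  0.       ,  0.       ,  0.       ]), 'extrinsics': array([[ 0.38579975,  0.92258077, -0.00180729, -0.62486491],
       [-0.88695834,  0.37036283, -0.27592801,  0.03633862],
       [-0.25389653,  0.10805595,  0.9611766 , -0.37963097],
       [ 0.        ,  0.        ,  0.        ,  1.        ]])}
```

View pics/top0.png

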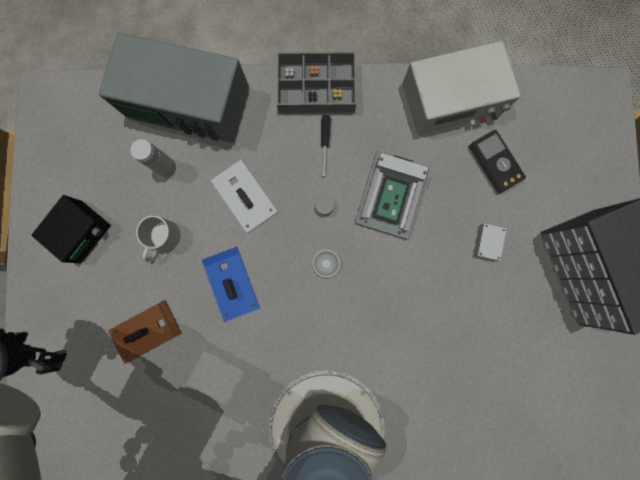

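View pics/side0.png

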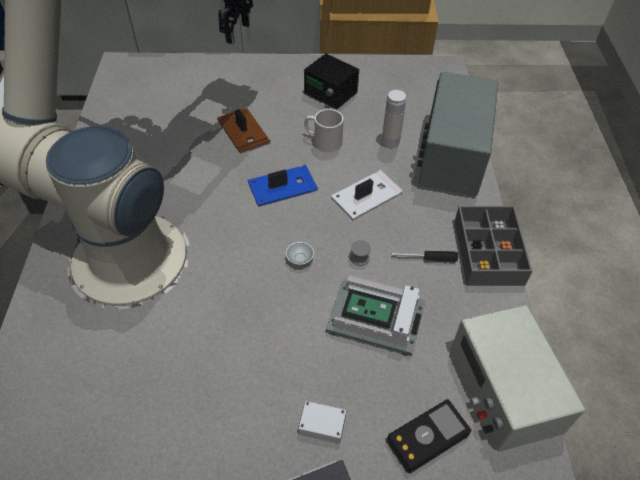

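View pics/wrist0.png

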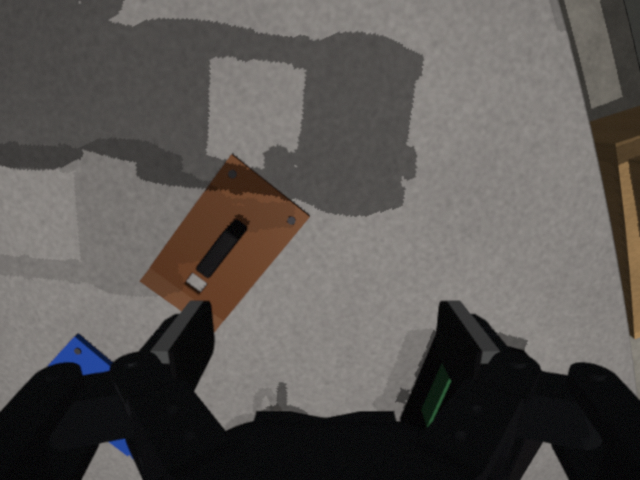

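The top view shows three cover shapes: silver-white at (243,195), blue at (231,285) and brown at (145,332). The silver one is the aluminium cover. The fixture is at (393,195), with its bridge towards the upper right at (402,168). I'll enlarge both to confirm.

```bash
cat > h.py <<'E'
import numpy as np, cv2
from rig import readout, get_image, camera_params
def K(p):
    f=240/np.tan(np.radians(p['fovy']/2)); return np.array([[f,0,p['cx']],[0,f,p['cy']],[0,0,1.]])
def rays(p,uv):
    uv=np.asarray(uv,float).reshape(-1,1,2)
    n=cv2.undistortPoints(uv,K(p),p['dist_coeffs']).reshape(-1,2)
    d=np.c_[n[:,0],-n[:,1],-np.ones(len(n))]
    E=p['extrinsics'];R=E[:3,:3];t=E[:3,3]
    return -R.T@t,d@R
def plane(p,uv,z):
    o,d=rays(p,uv); return o+d*((z-o[2])/d[:,2])[:,None]
def proj(p,X):
    X=np.asarray(X,float).reshape(-1,3);E=p['extrinsics'];c=X@E[:3,:3].T+E[:3,3]
    c=c*[1,-1,-1]
    return cv2.projectPoints(c,np.zeros(3),np.zeros(3),K(p),p['dist_coeffs'])[0].reshape(-1,2)
def save(n,im): cv2.imwrite(n,cv2.cvtColor(im,cv2.COLOR_RGB2BGR))
E
python3 - <<'E'
import cv2,numpy as np
a=cv2.imread('pics/top0.png');b=a[145:245,200:290];c=a[140:250,345:440]
b=cv2.resize(b,(390,433),interpolation=cv2.INTER_CUBIC);c=cv2.resize(c,(390,433),interpolation=cv2.INTER_CUBIC)
cv2.imwrite('pics/crop0.png',np.hstack([b,c]))
E
```

```text
(no output)
```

View pics/crop0.png

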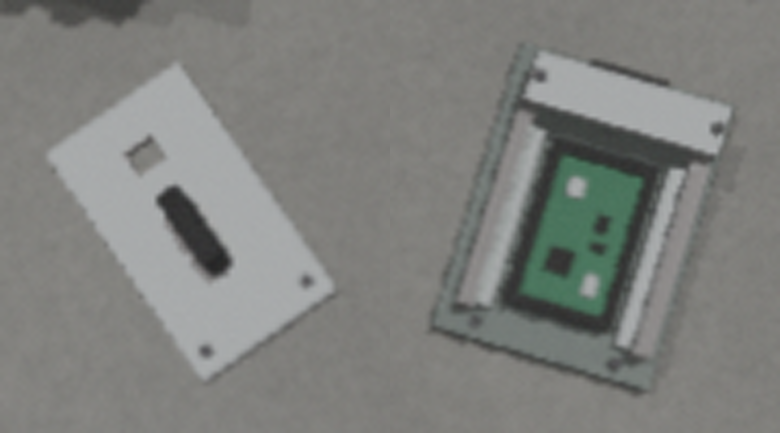

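The left crop is the silver cover, with its hole and nose end up-left at full-picture pixel (233,181) and its black fin at (244,198). It fits the description. The right crop is the fixture, with its bridge at the top. Next I'll measure both.

```bash
cat > m1.py <<'E'
from h import *
im=cv2.cvtColor(cv2.imread('pics/top0.png'),cv2.COLOR_BGR2RGB);p=camera_params('top')
hsv=cv2.cvtColor(im,cv2.COLOR_RGB2HSV)
def blob(mask,x0,x1,y0,y1,hull=True):
    m=np.zeros_like(mask);m[y0:y1,x0:x1]=mask[y0:y1,x0:x1]
    cs,_=cv2.findContours(m,cv2.RETR_EXTERNAL,cv2.CHAIN_APPROX_NONE);c=max(cs,key=cv2.contourArea);return c
white=((hsv[...,2]>150)&(hsv[...,1]<40)).astype(np.uint8)*255
c=blob(white,205,285,150,240)
print('cover area',cv2.contourArea(c))
X=plane(p,c.reshape(-1,2),0.009)[:,:2]
r=cv2.minAreaRect((X*1000).astype(np.float32));print('cover rect mm',r);box=cv2.boxPoints(r);print(box)
# fin (dark) inside cover
dark=((hsv[...,2]<70)).astype(np.uint8)*255
f=blob(dark,230,262,180,215)
print('fin',cv2.minAreaRect(f), cv2.contourArea(f))
F=plane(p,f.reshape(-1,2),0.054)
print('fin top rect',cv2.minAreaRect((F[:,:2]*1000).astype(np.float32)))
# bridge
b=blob(white,370,435,145,190);print('bridge px',cv2.minAreaRect(b),cv2.contourArea(b))
B=plane(p,b.reshape(-1,2),0.074);print('bridge',cv2.minAreaRect((B[:,:2]*1000).astype(np.float32)))
g=((hsv[...,0]>45)&(hsv[...,0]<85)&(hsv[...,1]>80)).astype(np.uint8)*255
g=blob(g,370,420,165,235);G=plane(p,g.reshape(-1,2),0.042);print('board',cv2.minAreaRect((G[:,:2]*1000).astype(np.float32)))
E
python3 m1.py
```

```text
cover area 2279.0
cover rect mm ((589.603759765625, 208.70681762695312), (166.70005798339844, 96.08451080322266), 34.81318283081055)
[[493.74448 200.56563]
 [548.5993  121.67854]
 [685.463   216.848  ]
 [630.6082  295.7351 ]]
fin ((244.2692108154297, 198.1538543701172), (22.188007354736328, 5.824352264404297), 56.3099365234375) 100.5
fin top rect ((574.5650634765625, 197.5981903076172), (55.74686813354492, 14.335399627685547), 33.631439208984375)
bridge px ((402.7838134765625, 165.7027130126953), (48.524173736572266, 12.351606369018555), 17.10272979736328) 508.5
bridge ((647.580810546875, -191.11061096191406), (117.80990600585938, 30.85357093811035), 72.23616027832031)
board ((570.7034912109375, -165.99920654296875), (50.185096740722656, 92.06670379638672), 72.36261749267578)
```

```bash
cat > plan.py <<'E'
from h import *
from scipy.spatial.transform import Rotation as Ro
def plan(P,yaw_y):
    """P target TCP; yaw_y: world heading (rad) of tool y (mod pi), tool x down. prints shift in current tool axes, and turn about tool x"""
    s=readout.observe();R=Ro.from_quat(s['tcp_rot']).as_matrix()
    # tilt correction
    y=np.array([np.cos(yaw_y),np.sin(yaw_y),0]);
    print('t',s['time'],'pos',s['ee_pos'].round(4),'gap',round(s['finger_gap'],4),'F',s['wrist_force'].round(2),'q',s['q'].round(2))
    print('tool x',R[:,0].round(4),'y',R[:,1].round(4),'z',R[:,2].round(4))
    for k in (1,-1):
        T=np.c_[[0,0,-1.],k*y,np.cross([0,0,-1.],k*y)]
        rv=Ro.from_matrix(R.T@T).as_rotvec()
        print('turn rotvec',rv.round(4),'then shift after turn',(T.T@(np.array(P)-s['ee_pos'])).round(4))
    print('shift before turn',(R.T@(np.array(P)-s['ee_pos'])).round(4))
E
python3 - <<'E'
from plan import *
th=np.radians(34.7)
plan([0.579,0.2013,0.20],th+np.pi/2)
E
```

```text
t 0.15 pos [0.2408 0.5764 0.2308] gap 0.0854 F [ 0.29 -0.3   0.21] q [ 1.08  0.49  1.35  0.    1.3  -0.1 ]
tool x [-5.e-04 -8.e-04 -1.e+00] y [ 0.3856  0.9227 -0.001 ] z [ 9.227e-01 -3.856e-01 -1.000e-04]
turn rotvec [-1.0014e+00 -6.0000e-04  8.0000e-04] then shift after turn [ 0.0308 -0.5009  0.0645]
turn rotvec [2.1402e+00 1.0000e-03 7.0000e-04] then shift after turn [ 0.0308  0.5009 -0.0645]
shift before turn [ 0.031  -0.2157  0.4566]
```

>>> step_arm(
  steps=[0,0,0,0,-0.016,0.035,1,0,0,0,0,-0.016,0.035,1,0,0,0,0,-0.016,0.035,1,0,0,0,0,-0.016,0.035,1,0,0,0,0,-0.016,0.035,1,0,0,0,0,-0.016,0.035,1,0,0,0,0,-0.016,0.035,1,0,0,0,0,-0.016,0.035,1,0,0,0,0,-0.016,0.035,1,0,0,0,0,-0.016,0.035,1,0,0,0,0,-0.016,0.035,1],
)

```text
time: 1.07
ee_pos: [0.5293, 0.2641, 0.2312]
tcp_rot: [0.139, 0.693, -0.139, 0.693]
wrist_force: [1.1, 0.3, -0.0]
finger_gap: 0.0852
```

>>> step_arm(
  steps=[-0.111,0,0,0,0,0,1,-0.111,0,0,0,0,0,1,-0.111,0,0,0,0,0,1,-0.111,0,0,0,0,0,1,-0.111,0,0,0,0,0,1,-0.111,0,0,0,0,0,1,-0.111,0,0,0,0,0,1,-0.111,0,0,0,0,0,1,-0.111,0,0,0,0,0,1,0,0,0,0,0,0,1],
)

```text
time: 1.9
ee_pos: [0.5282, 0.2658, 0.2311]
tcp_rot: [-0.212, 0.675, 0.212, 0.674]
wrist_force: [-0.3, -0.1, -1.5]
finger_gap: 0.0854
```

Run:
```python
from plan import *
th=np.radians(34.7)
plan([0.579,0.2013,0.20],th+np.pi/2)
s=readout.observe();p=camera_params('wrist');R=Ro.from_quat(s['tcp_rot']).as_matrix()
o,d=rays(p,[[320,240]]);print('cam in tool',R.T@(o-s['ee_pos']),'axis',R.T@d[0])
save('pics/w1.png',get_image('wrist'))
```

```text
t 1.9 pos [0.5282 0.2658 0.2311] gap 0.0854 F [-0.33 -0.08 -1.54] q [ 0.37  0.45  1.43  0.    1.26 -1.81]
tool x [-4.e-04 -1.e-04 -1.e+00] y [-5.721e-01  8.202e-01  1.000e-04] z [ 8.202e-01  5.721e-01 -4.000e-04]
turn rotvec [ 0.0035 -0.0004 -0.0001] then shift after turn [ 0.0311 -0.082   0.005 ]
turn rotvec [-3.1381e+00  2.0000e-04 -7.0000e-04] then shift after turn [ 0.0311  0.082  -0.005 ]
shift before turn [ 0.0311 -0.082   0.0048]
cam in tool [-1.43015752e-01  6.05755821e-05 -6.91915015e-02] axis [ 0.96092352 -0.0128107   0.27679134]
```

View pics/w1.png

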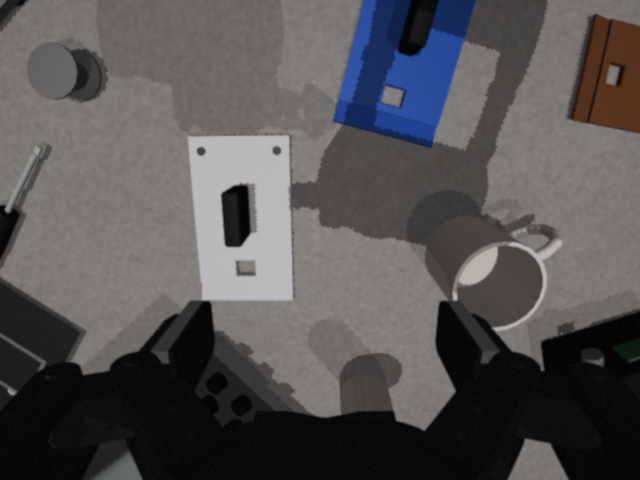

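The wrist view shows the whole silver cover, upright in the picture: corners near (190,137), (291,135), (293,300) and (203,300), fin at (236,215), hole at (246,268) at the bottom. I'll refine its pose from this view.

Run:
```python
from plan import *
im=cv2.cvtColor(cv2.imread('pics/w1.png'),cv2.COLOR_BGR2RGB);p=camera_params('wrist')
hsv=cv2.cvtColor(im,cv2.COLOR_RGB2HSV)
m=((hsv[...,2]>150)&(hsv[...,1]<40)).astype(np.uint8)*255
m[:,:180]=0;m[:,300:]=0;m[:125]=0;m[305:]=0
cs,_=cv2.findContours(m,cv2.RETR_CCOMP,cv2.CHAIN_APPROX_NONE)
c=max(cs,key=cv2.contourArea);print(cv2.contourArea(c))
for x in cs:
    if cv2.contourArea(x)>40: print('c',cv2.contourArea(x),cv2.boundingRect(x))
q=cv2.approxPolyDP(cv2.convexHull(c),6,True).reshape(-1,2);print(q.tolist())
# edges in world: long edges fit (z=.008 top), rear part only
cc=c.reshape(-1,2)
mid=cc[(cc[:,1]>145)&(cc[:,1]<255)]
L=mid[mid[:,0]<225];R_=mid[mid[:,0]>275]
pt={}
for n,a in (('L',L),('R',R_)):
    a=a[(a[:,0]<a[:,0].min()+14)] if n=='L' else a[a[:,0]>a[:,0].max()-8]
    X=plane(p,a,0.008)[:,:2]; vx,vy,x0,y0=cv2.fitLine(X.astype(np.float32),cv2.DIST_HUBER,0,0.01,0.01).ravel()
    if vx<0: vx,vy=-vx,-vy
    print(n,np.degrees(np.arctan2(vy,vx)),x0,y0); pt[n]=(vx,vy,x0,y0)
v=np.array(pt['L'][:2])+np.array(pt['R'][:2]);v/=np.linalg.norm(v);nrm=np.array([-v[1],v[0]])
a=np.array(pt['L'][2:])@nrm;b=np.array(pt['R'][2:])@nrm;print('yaw',np.degrees(np.arctan2(v[1],v[0])),'width',b-a)
# tail edge
t=cc[(cc[:,1]<142)&(cc[:,0]>200)&(cc[:,0]<282)];X=plane(p,t,0.008)[:,:2];tail=np.median(X@v)
n_=cc[(cc[:,1]>293)&(cc[:,0]>210)&(cc[:,0]<285)];X=plane(p,n_,0.011)[:,:2];nose=np.median(X@v)
print('len',nose-tail)
o1=v*(tail+.074)+nrm*(a+b)/2; o2=v*(nose-.094)+nrm*(a+b)/2
print('origin from tail',o1,'from nose',o2)
```

```text
15545.5
c 15545.5 (188, 135, 105, 166)
c 323.0 (234, 259, 23, 18)
c 2006.5 (220, 181, 38, 68)
c 85.5 (195, 146, 12, 11)
c 81.5 (271, 145, 11, 11)
[[288, 136], [292, 299], [202, 299], [188, 137]]
L 34.39485 0.5997578 0.15772204
R 34.547558 0.5356754 0.22884321
yaw 34.471203 width 0.094903156
len 0.16601216294028365
origin from tail [0.58183527 0.2029757 ] from nose [0.58019647 0.2018506 ]
```

Run:
```python
from plan import *
plan([0.575,-0.167,0.231],np.radians(72.2))
```

```text
t 1.95 pos [0.5282 0.2658 0.2311] gap 0.0855 F [0.39 0.12 0.09] q [ 0.37  0.45  1.43 -0.    1.26 -1.81]
tool x [-3.e-04 -2.e-04 -1.e+00] y [-5.660e-01  8.244e-01  1.000e-04] z [ 8.244e-01  5.660e-01 -4.000e-04]
turn rotvec [ 9.123e-01 -4.000e-04  1.000e-04] then shift after turn [ 1.000e-04 -3.978e-01  1.768e-01]
turn rotvec [-2.2293e+00 -1.0000e-04 -5.0000e-04] then shift after turn [ 1.000e-04  3.978e-01 -1.768e-01]
shift before turn [ 2.000e-04 -3.833e-01 -2.064e-01]
```

>>> step_arm(
  steps=[0,0,0,0,-0.032,-0.0172,1,0,0,0,0,-0.032,-0.0172,1,0,0,0,0,-0.032,-0.0172,1,0,0,0,0,-0.032,-0.0172,1,0,0,0,0,-0.032,-0.0172,1,0,0,0,0,-0.032,-0.0172,1,0,0,0,0,-0.032,-0.0172,1,0,0,0,0,-0.032,-0.0172,1,0,0,0,0,-0.032,-0.0172,1,0,0,0,0,-0.032,-0.0172,1,0,0,0,0,-0.032,-0.0172,1,0,0,0,0,-0.032,-0.0172,1],
)

```text
time: 2.95
ee_pos: [0.576, -0.1693, 0.2312]
tcp_rot: [-0.208, 0.676, 0.208, 0.676]
wrist_force: [1.3, 0.5, 0.4]
finger_gap: 0.0854
```

>>> step_arm(
  steps=[0.114,0,0,0,0,0,1,0.114,0,0,0,0,0,1,0.114,0,0,0,0,0,1,0.114,0,0,0,0,0,1,0.114,0,0,0,0,0,1,0.114,0,0,0,0,0,1,0.114,0,0,0,0,0,1,0.114,0,0,0,0,0,1,0,0,0,0,0,0,1,0,0,0,0,0,0,1],
)

```text
time: 3.78
ee_pos: [0.5761, -0.1675, 0.2312]
tcp_rot: [0.109, 0.699, -0.109, 0.699]
wrist_force: [-0.6, 0.2, 0.6]
finger_gap: 0.0851
```

Run:
```python
from plan import *
plan([0.575,-0.167,0.231],np.radians(72.2))
p=camera_params('wrist')
import pickle;pickle.dump(p,open('w2.pkl','wb'))
save('pics/w2.png',get_image('wrist'))
```

```text
t 3.7833 pos [ 0.5761 -0.1675  0.2312] gap 0.0851 F [-0.58  0.17  0.59] q [-0.38  0.46  1.41 -0.    1.27 -1.65]
tool x [-2.e-04  0.e+00 -1.e+00] y [ 0.3033  0.9529 -0.    ] z [ 9.529e-01 -3.033e-01 -2.000e-04]
turn rotvec [ 0.0025 -0.0002  0.    ] then shift after turn [ 0.0002  0.0001 -0.0012]
turn rotvec [-3.1391e+00 -0.0000e+00 -4.0000e-04] then shift after turn [ 0.0002 -0.0001  0.0012]
shift before turn [ 0.0002  0.0001 -0.0012]
```

View pics/w2.png

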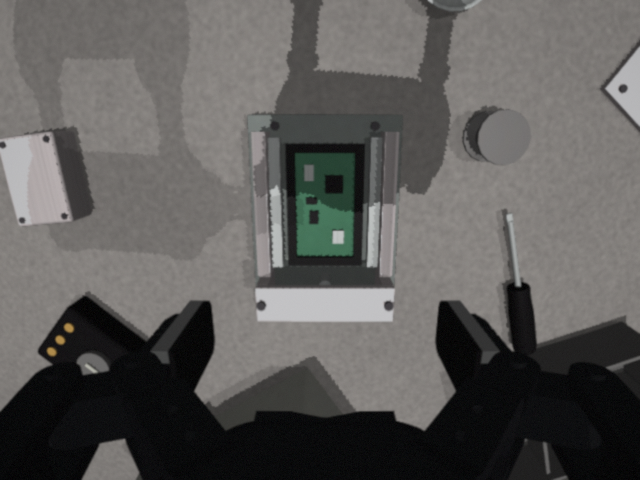

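The wrist view shows the fixture: bridge (256..394, 288..321), board (297..354, 153..256), base rear edge at row 115, guides at columns 252..282 and 368..400. I'll fit its pose from these.

```bash
python3 - <<'E'
from plan import *
import pickle
p=pickle.load(open('w2.pkl','rb'))
im=cv2.imread('pics/w2.png');hsv=cv2.cvtColor(im,cv2.COLOR_BGR2HSV)
def big(m,x0,x1,y0,y1):
    k=np.zeros_like(m);k[y0:y1,x0:x1]=m[y0:y1,x0:x1]
    cs,_=cv2.findContours(k,cv2.RETR_EXTERNAL,cv2.CHAIN_APPROX_NONE);return max(cs,key=cv2.contourArea).reshape(-1,2)
def rect(c,z):
    X=plane(p,c,z)[:,:2]*1000;(cc,wh,a)=cv2.minAreaRect(X.astype(np.float32));return np.round(cc,1),np.round(wh,1),round(a,2)
w=((hsv[...,2]>140)&(hsv[...,1]<40)).astype(np.uint8)*255
b=big(w,245,405,285,325);print('bridge',cv2.boundingRect(b),rect(b,.074))
g=((hsv[...,0]>45)&(hsv[...,0]<85)&(hsv[...,1]>80)).astype(np.uint8)*255
g=big(g,280,370,140,275);print('board',cv2.boundingRect(g),rect(g,.042))
d=(hsv[...,2]<40).astype(np.uint8)*255
# carrier frame
k=big(((hsv[...,2]<45)|((hsv[...,0]>45)&(hsv[...,0]<85)&(hsv[...,1]>80))).astype(np.uint8)*255,284,368,135,268);print('frame',cv2.boundingRect(k),rect(k,.042))
E
python3 - <<'E'
import cv2
a=cv2.imread('pics/w2.png')[100:335,235:415];cv2.imwrite('pics/w2c.png',cv2.resize(a,None,fx=2.5,fy=2.5,interpolation=cv2.INTER_CUBIC))
E
```

```text
bridge (255, 288, 141, 37) (array([ 649.6, -190.3]), array([121. ,  34.5]), 72.51)
board (294, 152, 62, 105) (array([ 571.3, -165.5]), array([53.2, 93.8]), 72.34)
frame (285, 143, 80, 123) (array([ 571.8, -165.7]), array([ 68.7, 110.2]), 72.34)
```

View pics/w2c.png

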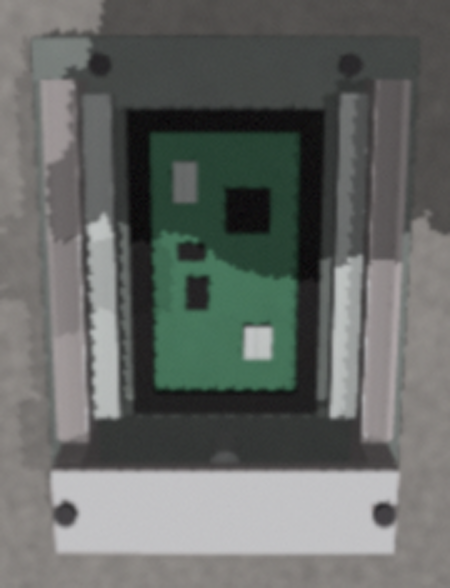

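Run:
```python
from plan import *
import pickle
p=pickle.load(open('w2.pkl','rb'))
th=np.radians(-17.65);u=np.array([np.cos(th),np.sin(th)]);n=np.array([-u[1],u[0]]);F=np.array([.5908,-.172])
for r in (279.5,281,282.5):
    X=plane(p,[[324,r]],.042)[0,:2]-F;print(r,(X@u*1000).round(1),(X@n*1000).round(1))
plan([0.5785,0.2008,0.12],np.radians(124.5))
```

```text
279.5 49.6 -0.3
281 51.1 -0.3
282.5 52.6 -0.3
t 3.8333 pos [ 0.5762 -0.1675  0.2312] gap 0.0851 F [-0.71 -0.71 -0.21] q [-0.38  0.46  1.41 -0.    1.27 -1.65]
tool x [-1.e-04  0.e+00 -1.e+00] y [ 0.3019  0.9533 -0.    ] z [ 9.533e-01 -3.019e-01 -1.000e-04]
turn rotvec [-9.089e-01 -1.000e-04 -1.000e-04] then shift after turn [0.1112 0.3022 0.2105]
turn rotvec [ 2.2327e+00 -1.0000e-04  2.0000e-04] then shift after turn [ 0.1112 -0.3022 -0.2105]
shift before turn [ 0.1112  0.3518 -0.109 ]
```

A half-disc peeks out under the bridge at about (324,280). It lies on y≈0 and puts the pin's near edge around x=50, so the pin is probably near x=56. Now to the grasp.

>>> step_arm(
  steps=[0,0,0,0,0.0293,-0.0091,1,0,0,0,0,0.0293,-0.0091,1,0,0,0,0,0.0293,-0.0091,1,0,0,0,0,0.0293,-0.0091,1,0,0,0,0,0.0293,-0.0091,1,0,0,0,0,0.0293,-0.0091,1,0,0,0,0,0.0293,-0.0091,1,0,0,0,0,0.0293,-0.0091,1,0,0,0,0,0.0293,-0.0091,1,0,0,0,0,0.0293,-0.0091,1,0,0,0,0,0.0293,-0.0091,1,0,0,0,0,0.0293,-0.0091,1],
)

```text
time: 4.83
ee_pos: [0.5788, 0.2022, 0.2313]
tcp_rot: [0.108, 0.699, -0.108, 0.699]
wrist_force: [1.6, 0.0, 0.3]
finger_gap: 0.0851
```

>>> step_arm(
  steps=[-0.1136,0,0,0,0,0,1,-0.1136,0,0,0,0,0,1,-0.1136,0,0,0,0,0,1,-0.1136,0,0,0,0,0,1,-0.1136,0,0,0,0,0,1,-0.1136,0,0,0,0,0,1,-0.1136,0,0,0,0,0,1,-0.1136,0,0,0,0,0,1,0,0,0,0.035,0,0,1,0,0,0,0.035,0,0,1,0,0,0,0.035,0,0,1,0,0,0,0,0,0,1],
)

```text
time: 5.83
ee_pos: [0.5756, 0.1998, 0.1205]
tcp_rot: [-0.209, 0.679, 0.21, 0.672]
wrist_force: [-1.5, -1.1, -1.5]
finger_gap: 0.085
```

Run:
```python
from plan import *
plan([0.5785,0.2008,0.018],np.radians(124.5))
save('pics/w3.png',get_image('wrist'))
```

```text
t 5.8333 pos [0.5756 0.1998 0.1205] gap 0.085 F [-1.45 -1.12 -1.47] q [ 0.24  0.6   1.5  -0.    1.06 -1.94]
tool x [-0.0088 -0.0021 -1.    ] y [-0.5662  0.8243  0.0032] z [ 0.8242  0.5662 -0.0084]
turn rotvec [-0.0002 -0.0084 -0.0032] then shift after turn [ 0.1025 -0.0008  0.0029]
turn rotvec [ 3.1413 -0.0051  0.0133] then shift after turn [ 0.1025  0.0008 -0.0029]
shift before turn [ 0.1025 -0.0011  0.0038]
```

View pics/w3.png

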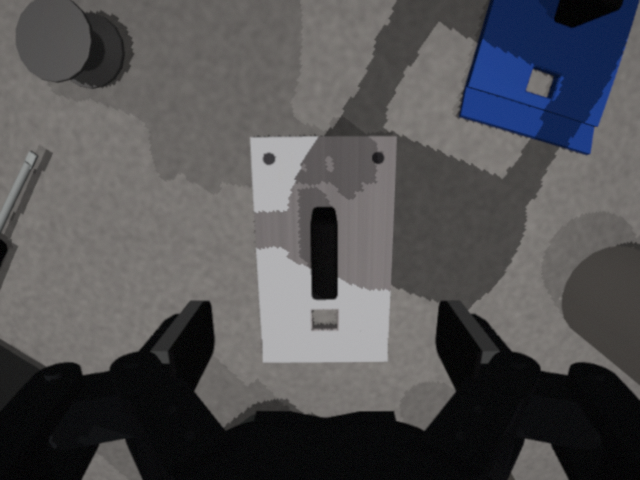

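The fin (324,253) is centred between the fingers at column ~324. Descending.

>>> step_arm(
  steps=[0,0,0,0.017,0,0.001,1,0,0,0,0.017,0,0.001,1,0,0,0,0.017,0,0,1,0,0,0,0.017,0,0,1,0,0,0,0.017,0,0,1,0,0,0,0.012,0,0,1,0,0,0,0.005,0,0,1,0,0,0,0,0,0,1,0,0,0,0,0,0,1],
)

```text
time: 6.63
ee_pos: [0.5814, 0.202, 0.0254]
tcp_rot: [-0.209, 0.675, 0.209, 0.676]
wrist_force: [-0.4, -0.2, 0.4]
finger_gap: 0.0855
```

Run:
```python
from plan import *
plan([0.5785,0.2008,0.018],np.radians(124.5))
```

```text
t 6.6333 pos [0.5814 0.202  0.0254] gap 0.0855 F [-0.44 -0.25  0.39] q [ 0.24  0.73  1.55 -0.    0.86 -1.93]
tool x [ 1.1e-03  3.0e-04 -1.0e+00] y [-5.649e-01  8.252e-01 -4.000e-04] z [0.8252 0.5649 0.0011]
turn rotvec [-0.0018  0.0011  0.0004] then shift after turn [ 0.0074  0.0007 -0.003 ]
turn rotvec [ 3.1398e+00  7.0000e-04 -1.7000e-03] then shift after turn [ 0.0074 -0.0007  0.003 ]
shift before turn [ 0.0074  0.0007 -0.0031]
```

>>> step_arm(
  steps=[0,0,0,0.005,0.0007,-0.003,1,0,0,0,0.002,0,0,1,0,0,0,0,0,0,0,0,0,0,0,0,0,0,0,0,0,0,0,0,0,0,0,0,0,0,0,0,0,0,0,0,0,0,0,0,0,0,0,0,0,0,0,0,0,0,0,0,0,0,0,0,0,0,0,0],
  grip_force=40,
)

```text
time: 7.47
ee_pos: [0.5779, 0.2008, 0.0175]
tcp_rot: [-0.209, 0.675, 0.209, 0.676]
wrist_force: [-1.0, 0.9, 3.2]
finger_gap: 0.0157
```

>>> step_arm(
  steps=[0,0,0,-0.01,0,0,0,0,0,0,-0.02,0,0,0,0,0,0,-0.02,0,0,0,0,0,0,-0.02,0,0,0,0,0,0,-0.02,0,0,0,0,0,0,-0.02,0,0,0,0,0,0,-0.02,0,0,0,0,0,0,0,0,0,0,0,0,0,0,0,0,0],
)

```text
time: 8.22
ee_pos: [0.5781, 0.2008, 0.1483]
tcp_rot: [-0.209, 0.675, 0.209, 0.676]
wrist_force: [-0.0, 1.1, -3.0]
finger_gap: 0.0157
```

Run:
```python
from plan import *
th=np.radians(-17.65);u=np.array([np.cos(th),np.sin(th)]);F=np.array([.5908,-.172])
T=F+u*(-.056-.003)
plan([*T,0.146],th+np.pi/2)
save('pics/w4.png',get_image('wrist'));save('pics/s4.png',get_image('side'))
```

```text
t 8.2167 pos [0.5781 0.2008 0.1483] gap 0.0157 F [-0.04  1.12 -3.03] q [ 0.24  0.56  1.47 -0.    1.1  -1.93]
tool x [ 1.8e-03  4.0e-04 -1.0e+00] y [-5.647e-01  8.253e-01 -7.000e-04] z [0.8253 0.5647 0.0017]
turn rotvec [ 9.081e-01  1.900e-03 -1.000e-04] then shift after turn [ 0.0023 -0.3514  0.0661]
turn rotvec [-2.2335e+00  1.0000e-04  2.3000e-03] then shift after turn [ 0.0023  0.3514 -0.0661]
shift before turn [ 0.0021 -0.2683 -0.2363]
```

View pics/w4.png

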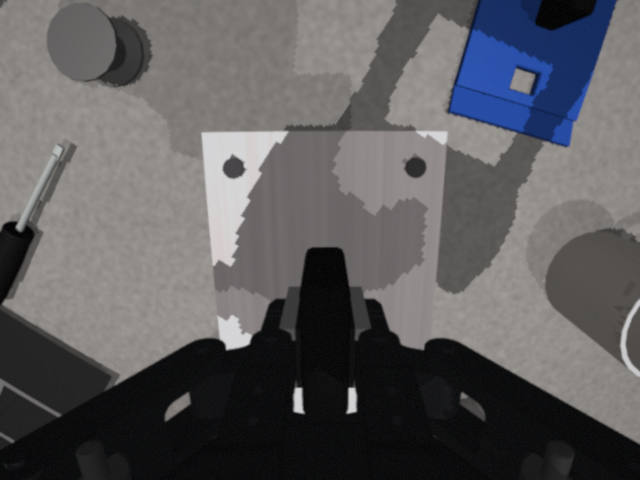

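View pics/s4.png

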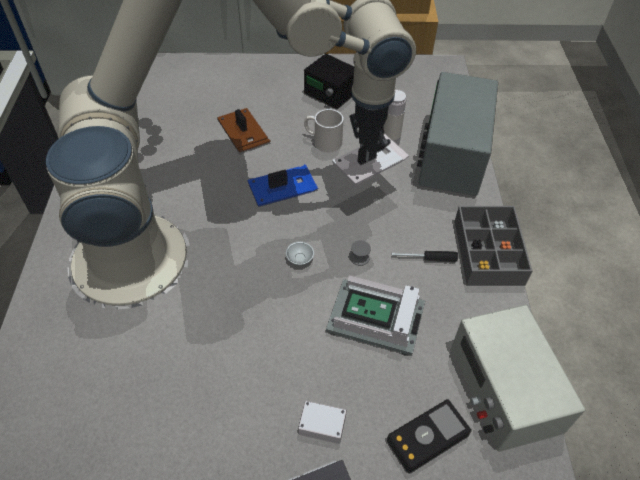

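The wrist view shows the cover held square: tail edge level at row ~132 from column 203 to 448, centred on ~325. In the side view it is clear of the bench. Carrying it over.

>>> step_arm(
  steps=[0,0,0,0,-0.0224,-0.0197,0,0,0,0,0,-0.0224,-0.0197,0,0,0,0,0,-0.0224,-0.0197,0,0,0,0,0,-0.0224,-0.0197,0,0,0,0,0,-0.0224,-0.0197,0,0,0,0,0,-0.0224,-0.0197,0,0,0,0,0,-0.0224,-0.0197,0,0,0,0,0,-0.0224,-0.0197,0,0,0,0,0,-0.0224,-0.0197,0,0,0,0,0,-0.0224,-0.0197,0,0,0,0,0,-0.0224,-0.0197,0,0,0,0,0,-0.0224,-0.0197,0],
)

```text
time: 9.32
ee_pos: [0.5333, -0.1558, 0.146]
tcp_rot: [-0.208, 0.676, 0.209, 0.675]
wrist_force: [0.7, 0.6, -3.2]
finger_gap: 0.0155
```

>>> step_arm(
  steps=[0.1135,0,0,0,0,0,0,0.1135,0,0,0,0,0,0,0.1135,0,0,0,0,0,0,0.1135,0,0,0,0,0,0,0.1135,0,0,0,0,0,0,0.1135,0,0,0,0,0,0,0.1135,0,0,0,0,0,0,0.1135,0,0,0,0,0,0,0,0,0,0,0,0,0,0,0,0,0,0,0,0,0,0,0,0,0,0,0],
)

```text
time: 10.23
ee_pos: [0.5341, -0.1545, 0.1467]
tcp_rot: [0.107, 0.699, -0.107, 0.699]
wrist_force: [0.1, -0.3, -3.8]
finger_gap: 0.0154
```

Run:
```python
from plan import *
import pickle
th=np.radians(-17.65);u=np.array([np.cos(th),np.sin(th)]);F=np.array([.5908,-.172])
T=F+u*(-.056-.003)
plan([*T,0.1],th+np.pi/2)
s=readout.observe();p=camera_params('wrist');pickle.dump((s,p),open('w5.pkl','wb'))
save('pics/w5.png',get_image('wrist'));save('pics/t5.png',get_image('top'))
```

```text
t 10.2333 pos [ 0.5341 -0.1545  0.1467] gap 0.0154 F [ 0.08 -0.31 -3.81] q [-0.39  0.5   1.62 -0.    1.03 -1.66]
tool x [-1.e-03  4.e-04 -1.e+00] y [2.992e-01 9.542e-01 1.000e-04] z [ 0.9542 -0.2992 -0.0011]
turn rotvec [ 0.0042 -0.0011 -0.0001] then shift after turn [0.0467 0.0005 0.0003]
turn rotvec [-3.1374e+00  1.0000e-04 -1.8000e-03] then shift after turn [ 0.0467 -0.0005 -0.0003]
shift before turn [0.0467 0.0005 0.0004]
```

View pics/w5.png

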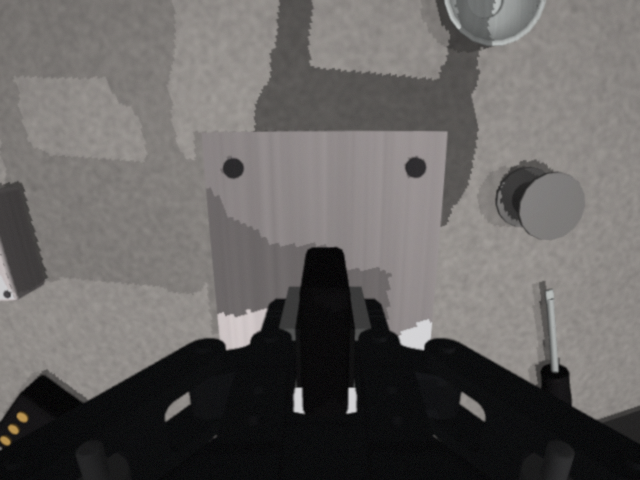

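View pics/t5.png

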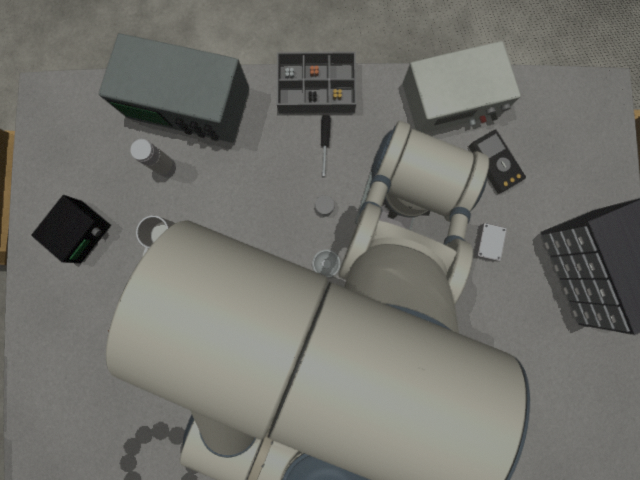

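The top view is blocked by the arm. In the wrist view the tail edge is at row 131 and the screws are at (233,167) and (416,167). I'll compute where the cover sits in the hand.

Run:
```python
from plan import *
import pickle
s,p=pickle.load(open('w5.pkl','rb'))
R=Ro.from_quat(s['tcp_rot']).as_matrix();P=s['ee_pos']
im=cv2.imread('pics/w5.png');g=cv2.cvtColor(im,cv2.COLOR_BGR2GRAY)
m=(g<60).astype(np.uint8);n,l,st,c=cv2.connectedComponentsWithStats(m[140:200,200:450])
scr=[c[i]+[200,140] for i in range(1,n) if 150<st[i,4]<800];print('screws',scr)
X=plane(p,np.array(scr),P[2]-.010);print('screws in tool',((X-P)@R).round(4))
X=plane(p,[[196,131.5],[447,131.5]],P[2]-.010);print('tail corners in tool',((X-P)@R).round(4))
# fixture axis frame
th=np.radians(-17.65);u=np.array([np.cos(th),np.sin(th)]);nn=np.array([-u[1],u[0]]);F=np.array([.5908,-.172])
print('tail corners fixture',((X[:,:2]-F)@np.c_[u,nn]).round(4))
```

```text
screws [array([232.94405594, 167.84265734]), array([415.12811388, 167.12455516])]
screws in tool [[ 0.0101 -0.0361 -0.0555]
 [ 0.0101  0.0368 -0.0557]]
tail corners in tool [[ 0.0101 -0.05   -0.0698]
 [ 0.0101  0.0486 -0.0697]]
tail corners fixture [[-0.1289 -0.0508]
 [-0.1292  0.0478]]
```

>>> step_arm(
  steps=[0.004,0,0,0.015,0.0007,0,0,0,0,0,0.02,0,0,0,0,0,0,0.02,0,0,0,0,0,0,0.012,0,0,0,0,0,0,0,0,0,0,0,0,0,0,0,0,0],
)

```text
time: 10.83
ee_pos: [0.5344, -0.1539, 0.08]
tcp_rot: [0.11, 0.699, -0.109, 0.698]
wrist_force: [1.8, -0.4, -2.3]
finger_gap: 0.0154
```

Run:
```python
from plan import *
th=np.radians(-17.65);u=np.array([np.cos(th),np.sin(th)]);F=np.array([.5908,-.172])
T=F+u*(-.056-.003)
plan([*T,0.0595],th+np.pi/2)
save('pics/w6.png',get_image('wrist'));im=get_image('side');save('pics/s6.png',cv2.resize(im[230:380,290:460],None,fx=4,fy=4,interpolation=cv2.INTER_CUBIC))
```

```text
t 10.8333 pos [ 0.5344 -0.1539  0.08  ] gap 0.0154 F [ 1.76 -0.45 -2.27] q [-0.39  0.59  1.67 -0.    0.88 -1.65]
tool x [-1.1e-03  5.0e-04 -1.0e+00] y [3.058e-01 9.521e-01 1.000e-04] z [ 0.9521 -0.3058 -0.0012]
turn rotvec [-0.0028 -0.0012 -0.0001] then shift after turn [ 0.0205 -0.0002  0.0002]
turn rotvec [ 3.1388e+00 -1.0000e-04  1.9000e-03] then shift after turn [ 0.0205  0.0002 -0.0002]
shift before turn [ 0.0205 -0.0002  0.0002]
```

View pics/w6.png

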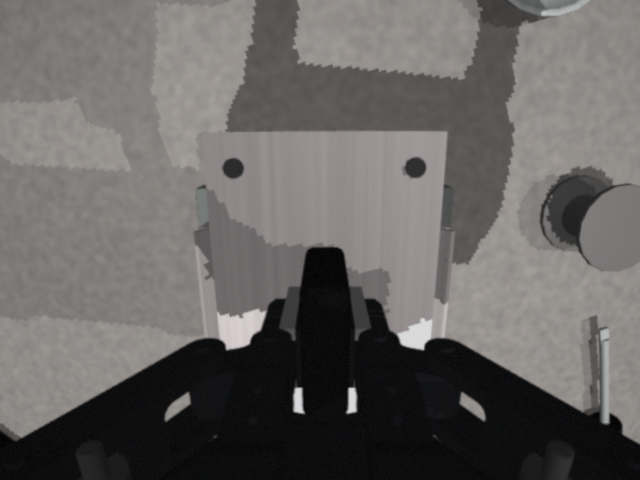

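View pics/s6.png

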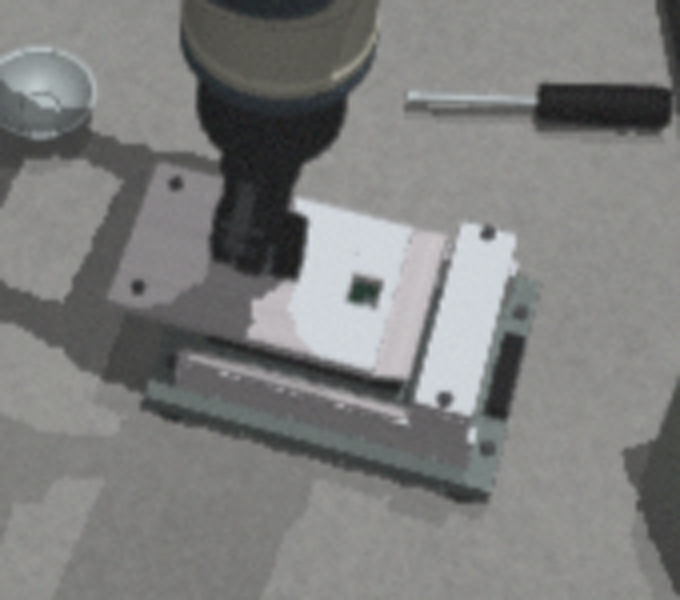

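Both guides peek out about equally beside the cover: left outer edge at column 195, right at 453, symmetric about 324. In the side view the nose is clearly short of the bridge. Lowering slowly.

>>> step_arm(
  steps=[-0.002,0,0,0.003,0,0,0,0,0,0,0.003,0,0,0,0,0,0,0.003,0,0,0,0,0,0,0.003,0,0,0,0,0,0,0,0,0,0],
)

```text
time: 11.35
ee_pos: [0.5344, -0.1538, 0.0677]
tcp_rot: [0.109, 0.699, -0.109, 0.698]
wrist_force: [0.5, 0.0, -3.7]
finger_gap: 0.0157
```

>>> step_arm(
  steps=[0,0,0,0.003,0,0,0,0,0,0,0.003,0,0,0,0,0,0,0,0,0,0],
)

```text
time: 11.6
ee_pos: [0.5344, -0.1539, 0.0617]
tcp_rot: [0.109, 0.699, -0.109, 0.698]
wrist_force: [0.6, 0.4, -3.7]
finger_gap: 0.0155
```

>>> step_arm(
  steps=[0,0,0,0.002,0,0,0,0,0,0,0.002,0,0,0,0,0,0,0,0,0,0],
)

```text
time: 11.85
ee_pos: [0.5347, -0.154, 0.058]
tcp_rot: [0.109, 0.699, -0.109, 0.699]
wrist_force: [-0.3, -0.2, -1.1]
finger_gap: 0.0156
```

Contact with the carrier: the load has dropped from -3.7 to -1.1 N, with no side force. One mm more, then release.

>>> step_arm(
  steps=[0,0,0,0.001,0,0,0,0,0,0,0,0,0,0,0,0,0,0,0,0,0.3,0,0,0,0,0,0,0.5,0,0,0,0,0,0,0.5,0,0,0,0,0,0,0.5,0,0,0,0,0,0,0.5],
)

```text
time: 12.43
ee_pos: [0.5347, -0.154, 0.0574]
tcp_rot: [0.109, 0.699, -0.109, 0.699]
wrist_force: [-0.1, 0.3, -0.4]
finger_gap: 0.0427
```

Run:
```python
from plan import *
plan([.5,0,0.0595],0)
save('pics/w7.png',get_image('wrist'));im=get_image('side');save('pics/s7.png',cv2.resize(im[230:380,290:460],None,fx=4,fy=4,interpolation=cv2.INTER_CUBIC))
```

```text
t 12.4333 pos [ 0.5347 -0.154   0.0574] gap 0.0427 F [-0.12  0.31 -0.35] q [-0.39  0.63  1.69  0.    0.83 -1.65]
tool x [ 2.e-04 -1.e-04 -1.e+00] y [0.305  0.9523 0.    ] z [ 9.523e-01 -3.050e-01  2.000e-04]
turn rotvec [ 1.2608e+00  2.0000e-04 -1.0000e-04] then shift after turn [-0.0021 -0.0347 -0.154 ]
turn rotvec [-1.8808e+00  1.0000e-04  2.0000e-04] then shift after turn [-0.0021  0.0347  0.154 ]
shift before turn [-0.0022  0.136  -0.0801]
```

View pics/w7.png

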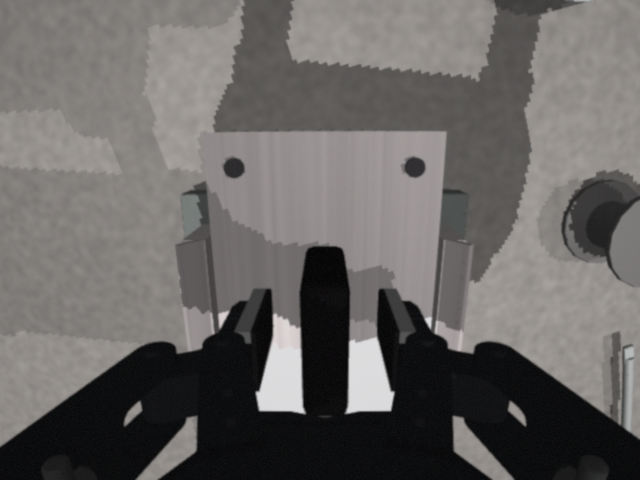

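View pics/s7.png

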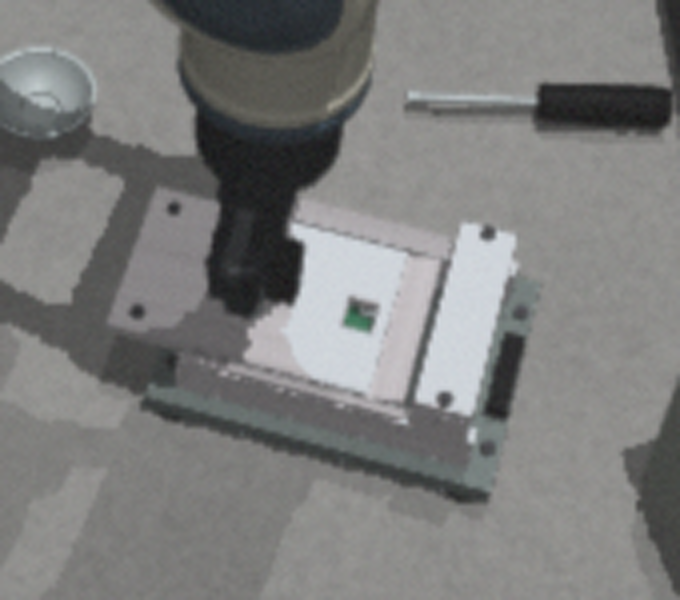

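The wrist view shows the cover lying evenly between both guides (guide tops at columns 178–213 and 436–472). In the side view it is level with its nose short of the bridge. I'll retreat behind the fin, shut the fingers and use them as a pusher, so the cover stays free to ride and drop.

>>> step_arm(
  steps=[0,0,0,-0.003,0,-0.01,0.5,0,0,0,0,0,-0.015,0.5,0,0,0,0,0,-0.015,0.5,0,0,0,0,0,-0.008,0.5,0,0,0,0,0,0,0,0,0,0,0,0,0,0,0,0,0,0,0,0,0,0,0,0,0,0,0,0,0,0,0,0,0,0,0],
)

```text
time: 13.28
ee_pos: [0.4896, -0.1396, 0.0603]
tcp_rot: [0.109, 0.698, -0.109, 0.699]
wrist_force: [0.3, 0.1, 0.2]
finger_gap: -0.0002
```

```bash
cat > st.py <<'E'
from plan import *
th=np.radians(-17.65);u=np.array([np.cos(th),np.sin(th)]);n=np.array([-u[1],u[0]]);F=np.array([.5908,-.172])
def st():
    s=readout.observe();P=s['ee_pos'][:2]-F;f=s['wrist_force']
    R=Ro.from_quat(s['tcp_rot']).as_matrix();
    print('t %.2f fix x %.1f y %.1f z %.1f | Fx %.2f Fy %.2f Fz %.2f gap %.4f'%(s['time'],P@u*1e3,P@n*1e3,s['ee_pos'][2]*1e3,f[:2]@u,f[:2]@n,f[2],s['finger_gap']),'head',np.degrees(np.arctan2(R[1,2],R[0,2])).round(2),'toolx',R[:,0].round(4))
E
python3 - <<'E'
from st import *
st();save('pics/w8.png',get_image('wrist'))
E
```

```text
t 13.28 fix x -106.3 y 0.2 z 60.3 | Fx 0.26 Fy 0.14 Fz 0.24 gap -0.0002 head -17.76 toolx [ 6.e-04 -3.e-04 -1.e+00]
```

View pics/w8.png

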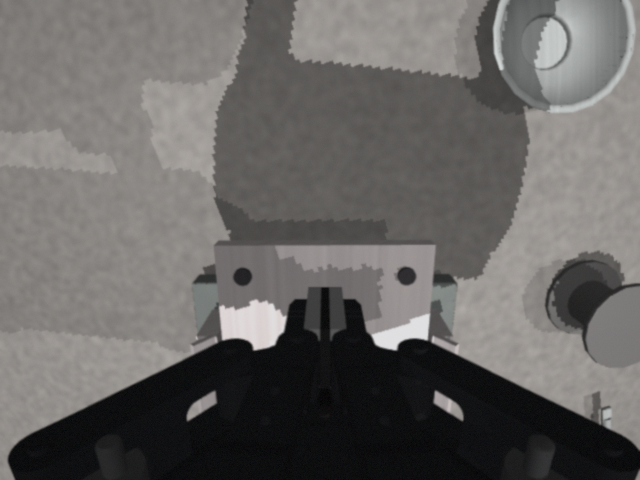

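The shut fingers are behind the fin and the tail edge is level at row 242. Now pushing.

>>> step_arm(
  steps=[0,0,0,0,0,0.002,0,0,0,0,0,0,0.002,0,0,0,0,0,0,0.002,0,0,0,0,0,0,0.002,0,0,0,0,0,0,0.002,0,0,0,0,0,0,0.002,0,0,0,0,0,0,0.002,0,0,0,0,0,0,0.002,0,0,0,0,0,0,0.002,0,0,0,0,0,0,0.002,0],
)

```text
time: 14.17
ee_pos: [0.5081, -0.1454, 0.0603]
tcp_rot: [0.109, 0.699, -0.109, 0.699]
wrist_force: [-0.9, 0.5, -0.2]
finger_gap: -0.0
```

Run:
```python
from st import *
st();save('pics/w9.png',get_image('wrist'));im=get_image('side');save('pics/s9.png',cv2.resize(im[230:380,290:460],None,fx=4,fy=4,interpolation=cv2.INTER_CUBIC))
```

```text
t 14.17 fix x -86.9 y 0.2 z 60.3 | Fx -1.00 Fy 0.24 Fz -0.19 gap -0.0000 head -17.76 toolx [-2.e-04  0.e+00 -1.e+00]
```

View pics/w9.png

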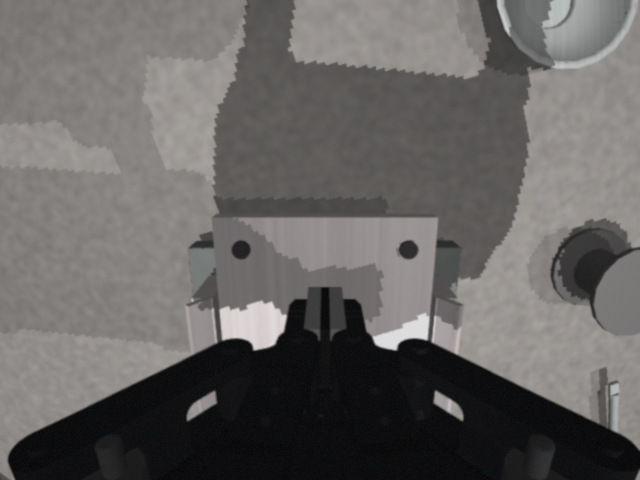

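View pics/s9.png

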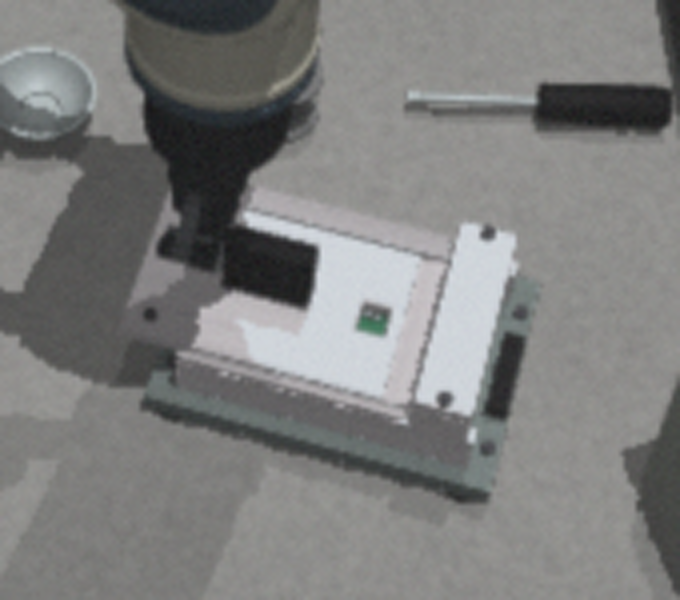

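The push force is ~1 N and the cover is sliding. The tail edge is at row 216, the fin is clear of the bridge and the hole shows at (373,320) in the side crop. Continuing.

>>> step_arm(
  steps=[0,0,0,0,0,0.0015,0,0,0,0,0,0,0.0015,0,0,0,0,0,0,0.0015,0,0,0,0,0,0,0.0015,0,0,0,0,0,0,0.0015,0,0,0,0,0,0,0.0015,0,0,0,0,0,0,0.0015,0,0,0,0,0,0,0.0015,0,0,0,0,0,0,0.0015,0,0,0,0,0,0,0.0015,0],
)

```text
time: 15.1
ee_pos: [0.5224, -0.15, 0.0603]
tcp_rot: [0.109, 0.699, -0.109, 0.699]
wrist_force: [-0.9, -0.1, -0.4]
finger_gap: -0.0003
```

```bash
cat >> st.py <<'E'
def tail(name):
    p=camera_params('wrist');im=get_image('wrist');save(name,im)
    g=cv2.GaussianBlur(cv2.cvtColor(im,cv2.COLOR_RGB2GRAY),(3,3),0).astype(float)
    out=[]
    for a,b in ((230,260),(395,420)):
        pr=np.median(g[120:330,a:b],axis=1);d=np.diff(pr);i=np.argmax(d[:170]);w=d[i-2:i+3].clip(0)
        r=120+.5+i+(w*np.arange(-2,3)).sum()/w.sum();out.append(r)
    for z in (.0455,.048,.051):
        X=plane(p,[[245,out[0]],[407,out[1]]],z)[:,:2]-F
        print('tail rows',np.round(out,1),'z',z,'-> cover x',((X@u).mean()*1e3+74).round(1),'yaw',np.degrees((X[0]-X[1])@u/(np.linalg.norm(X[0]-X[1]))).round(2))
E
python3 - <<'E'
from st import *
st();tail('pics/w10.png')
E
```

```text
t 15.10 fix x -71.8 y 0.2 z 60.3 | Fx -0.88 Fy -0.35 Fz -0.41 gap -0.0003 head -17.76 toolx [-0. -0. -1.]
tail rows [216.7 256.6] z 0.0455 -> cover x -23.2 yaw -14.3
tail rows [216.7 256.6] z 0.048 -> cover x -23.9 yaw -14.3
tail rows [216.7 256.6] z 0.051 -> cover x -24.7 yaw -14.3
```

```bash
sed -i 's/((230,260),(395,420))/((256,284),(350,390))/; s/\[\[245,out\[0\]\],\[407,out\[1\]\]\]/[[270,out[0]],[370,out[1]]]/' st.py
python3 - <<'E'
from st import *
tail('pics/w10b.png')
E
```

```text
tail rows [216.7 216.7] z 0.0455 -> cover x -31.8 yaw -0.14
tail rows [216.7 216.7] z 0.048 -> cover x -32.4 yaw -0.14
tail rows [216.7 216.7] z 0.051 -> cover x -33.0 yaw -0.14
```

View pics/w10b.png

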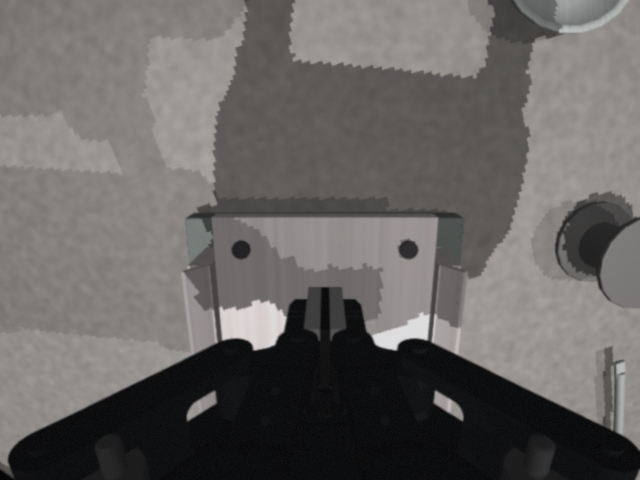

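The cover is at x≈-32, square, at 1 N. Continuing at 1 mm per row and watching the force.

>>> step_arm(
  steps=[0,0,0,0,0,0.001,0,0,0,0,0,0,0.001,0,0,0,0,0,0,0.001,0,0,0,0,0,0,0.001,0,0,0,0,0,0,0.001,0,0,0,0,0,0,0.001,0,0,0,0,0,0,0.001,0,0,0,0,0,0,0.001,0,0,0,0,0,0,0.001,0,0,0,0,0,0,0.001,0],
)

```text
time: 16.03
ee_pos: [0.5319, -0.1531, 0.0603]
tcp_rot: [0.109, 0.699, -0.109, 0.699]
wrist_force: [-1.8, -0.4, 1.0]
finger_gap: 0.0001
```

Run:
```python
from st import *
st();tail('pics/w11.png')
```

```text
t 16.03 fix x -61.8 y 0.2 z 60.3 | Fx -1.59 Fy -0.95 Fz 1.02 gap 0.0001 head -17.76 toolx [ 1.e-04 -0.e+00 -1.e+00]
tail rows [218.5 218.5] z 0.0455 -> cover x -21.4 yaw -0.12
tail rows [218.5 218.5] z 0.048 -> cover x -21.9 yaw -0.12
tail rows [218.5 218.5] z 0.051 -> cover x -22.6 yaw -0.12
```

>>> step_arm(
  steps=[0,0,0,0,0,0.001,0,0,0,0,0,0,0.001,0,0,0,0,0,0,0.001,0,0,0,0,0,0,0.001,0,0,0,0,0,0,0.001,0,0,0,0,0,0,0.001,0,0,0,0,0,0,0.001,0],
)

```text
time: 16.67
ee_pos: [0.5386, -0.1552, 0.0603]
tcp_rot: [0.109, 0.699, -0.109, 0.699]
wrist_force: [-0.9, 1.7, 1.3]
finger_gap: -0.0001
```

Run:
```python
from st import *
st();tail('pics/w12.png');im=get_image('side');save('pics/s12.png',cv2.resize(im[230:380,290:460],None,fx=4,fy=4,interpolation=cv2.INTER_CUBIC))
```

```text
t 16.67 fix x -54.8 y 0.2 z 60.3 | Fx -1.40 Fy 1.37 Fz 1.30 gap -0.0001 head -17.76 toolx [ 0. -0. -1.]
tail rows [218.7 218.7] z 0.0455 -> cover x -14.3 yaw -0.11
tail rows [218.7 218.7] z 0.048 -> cover x -14.9 yaw -0.11
tail rows [218.7 218.7] z 0.051 -> cover x -15.5 yaw -0.11
```

View pics/s12.png

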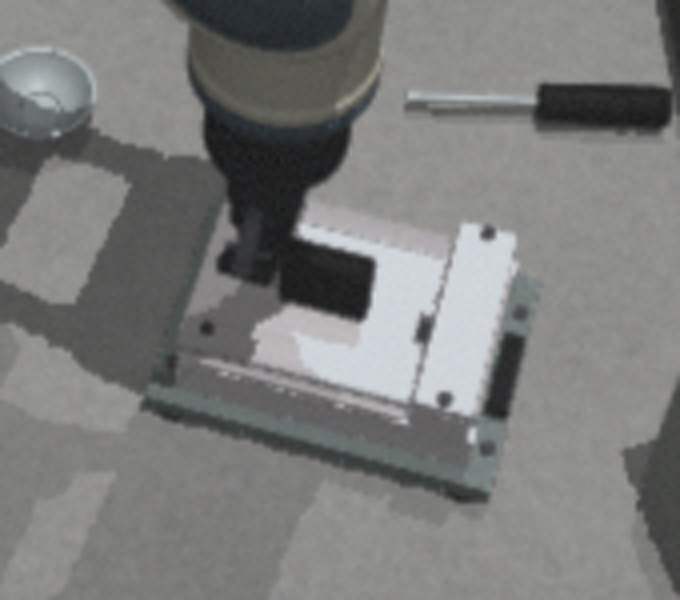

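The tail row moved from 216.7 to 218.5, so the nose has ridden up on to the pin, at a push of ~1.5 N. Going on in shorter bursts.

>>> step_arm(
  steps=[0,0,0,0,0,0.001,0,0,0,0,0,0,0.001,0,0,0,0,0,0,0.001,0,0,0,0,0,0,0.001,0,0,0,0,0,0,0.001,0,0,0,0,0,0,0.001,0,0,0,0,0,0,0.001,0],
)

```text
time: 17.35
ee_pos: [0.5452, -0.1573, 0.0603]
tcp_rot: [0.109, 0.699, -0.109, 0.699]
wrist_force: [-0.8, -0.3, 0.6]
finger_gap: -0.0001
```

Run:
```python
from st import *
st();tail('pics/w13.png')
```

```text
t 17.35 fix x -47.9 y 0.1 z 60.3 | Fx -0.71 Fy -0.49 Fz 0.57 gap -0.0001 head -17.76 toolx [-1.e-04  0.e+00 -1.e+00]
tail rows [218.7 218.7] z 0.0455 -> cover x -7.3 yaw -0.12
tail rows [218.7 218.7] z 0.048 -> cover x -7.9 yaw -0.12
tail rows [218.7 218.7] z 0.051 -> cover x -8.5 yaw -0.12
```

>>> step_arm(
  steps=[0,0,0,0,0,0.0007,0,0,0,0,0,0,0.0007,0,0,0,0,0,0,0.0007,0],
)

```text
time: 17.65
ee_pos: [0.5472, -0.158, 0.0603]
tcp_rot: [0.109, 0.699, -0.109, 0.699]
wrist_force: [-2.0, 1.0, 0.6]
finger_gap: 0.0001
```

Run:
```python
from st import *
st();tail('pics/w14.png')
```

```text
t 17.65 fix x -45.8 y 0.2 z 60.3 | Fx -2.16 Fy 0.36 Fz 0.56 gap 0.0001 head -17.76 toolx [-1.e-04  0.e+00 -1.e+00]
tail rows [218.5 218.5] z 0.0455 -> cover x -5.4 yaw -0.11
tail rows [218.5 218.5] z 0.048 -> cover x -5.9 yaw -0.11
tail rows [218.5 218.5] z 0.051 -> cover x -6.6 yaw -0.11
```

Force noise is around 1 N, and the cover still follows at x≈-6. Continuing in 3-row bursts of 0.7 mm.

>>> step_arm(
  steps=[0,0,0,0,0,0.0007,0,0,0,0,0,0,0.0007,0,0,0,0,0,0,0.0007,0],
)

```text
time: 17.95
ee_pos: [0.5494, -0.1587, 0.0603]
tcp_rot: [0.109, 0.699, -0.109, 0.699]
wrist_force: [-1.6, 0.9, 0.7]
finger_gap: -0.0001
```

Run:
```python
from st import *
st();tail('pics/w15.png')
```

```text
t 17.95 fix x -43.5 y 0.2 z 60.3 | Fx -1.85 Fy 0.37 Fz 0.66 gap -0.0001 head -17.76 toolx [ 3.e-04 -1.e-04 -1.e+00]
tail rows [216.5 216.5] z 0.0455 -> cover x -3.9 yaw -0.13
tail rows [216.5 216.5] z 0.048 -> cover x -4.5 yaw -0.13
tail rows [216.5 216.5] z 0.051 -> cover x -5.1 yaw -0.13
```

>>> step_arm(
  steps=[0,0,0,0,0,0.0007,0,0,0,0,0,0,0.0007,0],
)

```text
time: 18.17
ee_pos: [0.5504, -0.159, 0.0602]
tcp_rot: [0.109, 0.699, -0.109, 0.699]
wrist_force: [-0.7, -0.3, 0.1]
finger_gap: -0.0003
```

Run:
```python
from st import *
st();tail('pics/w16.png')
```

```text
t 18.17 fix x -42.5 y 0.1 z 60.2 | Fx -0.58 Fy -0.52 Fz 0.11 gap -0.0003 head -17.76 toolx [-3.e-04  1.e-04 -1.e+00]
tail rows [216.7 216.7] z 0.0455 -> cover x -2.8 yaw -0.12
tail rows [216.7 216.7] z 0.048 -> cover x -3.3 yaw -0.12
tail rows [216.7 216.7] z 0.051 -> cover x -4.0 yaw -0.12
```

The tail row jumped back from 218.5 to 216.6, so the hole has dropped over the pin at cover x≈-4.5. Now I'll push gently until it stops.

>>> step_arm(
  steps=[0,0,0,0,0,0.0007,0,0,0,0,0,0,0.0007,0],
)

```text
time: 18.38
ee_pos: [0.5518, -0.1595, 0.0603]
tcp_rot: [0.109, 0.699, -0.109, 0.699]
wrist_force: [-0.9, 0.2, 0.5]
finger_gap: -0.0006
```

Run:
```python
from st import *
st();tail('pics/w17.png')
```

```text
t 18.38 fix x -41.0 y 0.1 z 60.3 | Fx -0.92 Fy -0.04 Fz 0.48 gap -0.0006 head -17.76 toolx [-2.e-04  0.e+00 -1.e+00]
tail rows [213.8 216.6] z 0.0455 -> cover x -2.0 yaw -1.74
tail rows [213.8 216.6] z 0.048 -> cover x -2.5 yaw -1.74
tail rows [213.8 216.6] z 0.051 -> cover x -3.2 yaw -1.74
```

>>> step_arm(
  steps=[0,0,0,0,0,0.0007,0,0,0,0,0,0,0,0],
)

```text
time: 18.6
ee_pos: [0.5526, -0.1597, 0.0603]
tcp_rot: [0.109, 0.699, -0.109, 0.699]
wrist_force: [-0.6, 1.0, 0.1]
finger_gap: 0.0002
```

Run:
```python
from st import *
st();tail('pics/w18.png');im=get_image('side');save('pics/s18.png',cv2.resize(im[230:380,290:460],None,fx=4,fy=4,interpolation=cv2.INTER_CUBIC))
```

```text
t 18.60 fix x -40.1 y 0.1 z 60.3 | Fx -0.83 Fy 0.75 Fz 0.11 gap 0.0002 head -17.76 toolx [ 1.e-04 -0.e+00 -1.e+00]
tail rows [212.9 212.9] z 0.0455 -> cover x -2.1 yaw -0.15
tail rows [212.9 212.9] z 0.048 -> cover x -2.6 yaw -0.15
tail rows [212.9 212.9] z 0.051 -> cover x -3.3 yaw -0.15
```

View pics/s18.png

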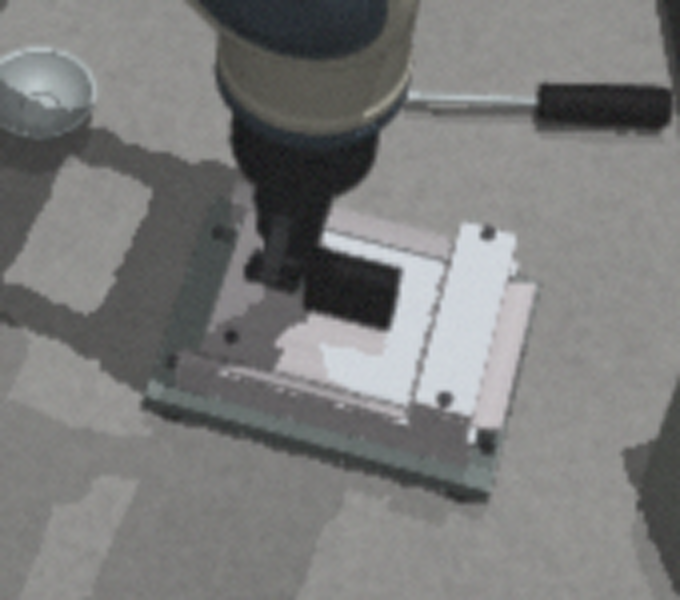

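Run:
```python
import cv2,numpy as np
a=cv2.imread('pics/w14.png')[195:290,180:470];b=cv2.imread('pics/w18.png')[195:290,180:470]
cv2.imwrite('pics/cmp.png',cv2.resize(np.vstack([a,b]),None,fx=2.7,fy=2.7,interpolation=cv2.INTER_CUBIC))
for f in ('w14','w16','w17','w18'):
    g=cv2.cvtColor(cv2.imread(f'pics/{f}.png'),cv2.COLOR_BGR2GRAY).astype(int);print(f,[int(np.median(g[r,256:284])) for r in range(206,226)])
    m=(g<55).astype(np.uint8);n,l,s,c=cv2.connectedComponentsWithStats(m[225:275,215:435]);print([(c[i]+[215,225]).round(1).tolist() for i in range(1,n) if 100<s[i,4]<600 and s[i,2]<25])
```

```text
w14 [69, 66, 66, 65, 66, 66, 65, 65, 68, 75, 79, 81, 94, 125, 142, 146, 146, 145, 146, 146]
[[239.7, 251.4], [408.8, 251.3]]
w16 [66, 65, 65, 65, 65, 64, 66, 73, 78, 80, 90, 116, 139, 145, 145, 145, 145, 145, 145, 145]
[[240.7, 249.1], [407.9, 249.0]]
w17 [68, 66, 65, 65, 57, 30, 22, 50, 74, 81, 90, 116, 139, 146, 146, 145, 146, 146, 145, 145]
[[240.7, 249.1], [407.9, 248.9]]
w18 [67, 65, 58, 30, 10, 8, 24, 53, 75, 81, 90, 116, 140, 146, 146, 146, 145, 145, 145, 146]
[[240.7, 249.1], [407.9, 249.0]]
```

View pics/cmp.png

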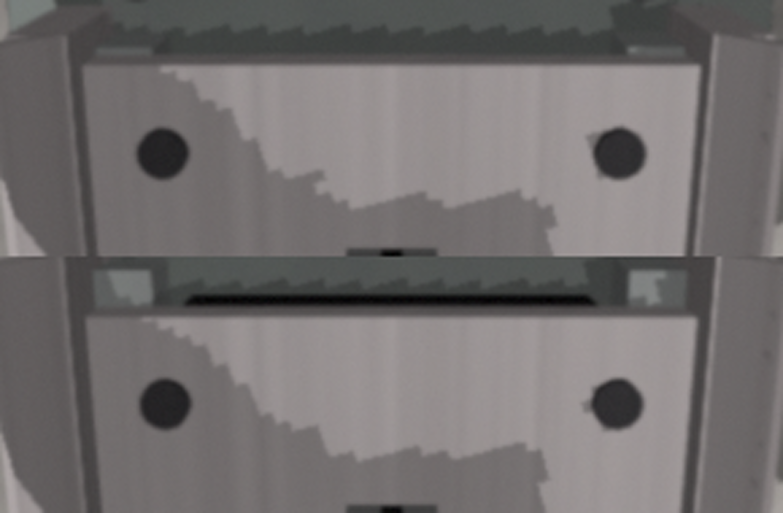

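The tail reading was fooled by the black carrier edge appearing behind the plate. The screws stay at row 249.1 (251.4 while riding up), so the cover is level and follows the pusher, at x≈-1. A little more, to feel the stop.

>>> step_arm(
  steps=[0,0,0,0,0,0.0006,0,0,0,0,0,0,0,0],
)

```text
time: 18.87
ee_pos: [0.5531, -0.1599, 0.0603]
tcp_rot: [0.109, 0.699, -0.109, 0.699]
wrist_force: [-1.1, 0.3, 0.7]
finger_gap: -0.0002
```

```bash
cat >> st.py <<'E'
def scr(name):
    im=get_image('wrist');save(name,im);g=cv2.cvtColor(im,cv2.COLOR_RGB2GRAY)
    m=(g<55).astype(np.uint8);n_,l,s,c=cv2.connectedComponentsWithStats(m[225:290,215:435]);print('screws',[(c[i]+[215,225]).round(1).tolist() for i in range(1,n_) if 100<s[i,4]<600 and s[i,2]<25])
E
python3 - <<'E'
from st import *
st();scr('pics/w19.png');st()
E
```

```text
t 18.87 fix x -39.6 y 0.1 z 60.3 | Fx -1.15 Fy -0.02 Fz 0.70 gap -0.0002 head -17.76 toolx [ 0. -0. -1.]
screws [[240.7, 249.1], [407.9, 249.0]]
t 18.92 fix x -39.6 y 0.1 z 60.3 | Fx -0.66 Fy 0.51 Fz 0.25 gap -0.0002 head -17.76 toolx [ 1.e-04 -0.e+00 -1.e+00]
```

>>> step_arm(
  steps=[0,0,0,0,0,0.0006,0,0,0,0,0,0,0,0],
)

```text
time: 19.08
ee_pos: [0.5536, -0.16, 0.0602]
tcp_rot: [0.109, 0.699, -0.109, 0.699]
wrist_force: [-1.2, -0.1, 0.2]
finger_gap: -0.0001
```

Run:
```python
from st import *
st();scr('pics/w20.png');st()
```

```text
t 19.08 fix x -39.1 y 0.1 z 60.2 | Fx -1.11 Fy -0.41 Fz 0.22 gap -0.0001 head -17.76 toolx [-2.e-04  1.e-04 -1.e+00]
screws [[240.7, 249.1], [407.9, 249.0]]
t 19.13 fix x -39.1 y 0.2 z 60.2 | Fx -2.65 Fy -0.33 Fz 0.12 gap -0.0002 head -17.76 toolx [-2.e-04  1.e-04 -1.e+00]
```

>>> step_arm(
  steps=[0,0,0,0,0,0.0005,0,0,0,0,0,0,0,0],
)

```text
time: 19.3
ee_pos: [0.5538, -0.16, 0.0602]
tcp_rot: [0.109, 0.699, -0.109, 0.698]
wrist_force: [-4.6, 1.7, 0.9]
finger_gap: 0.0
```

Run:
```python
from st import *
st();scr('pics/w21.png');st();scr('pics/w21.png');st()
```

```text
t 19.30 fix x -38.9 y 0.2 z 60.2 | Fx -4.91 Fy 0.26 Fz 0.86 gap 0.0000 head -17.76 toolx [-8.e-04  3.e-04 -1.e+00]
screws [[240.8, 249.0], [407.8, 249.0]]
t 19.35 fix x -38.9 y 0.2 z 60.2 | Fx -4.55 Fy -0.27 Fz 0.97 gap 0.0003 head -17.76 toolx [-7.e-04  3.e-04 -1.e+00]
screws [[240.8, 249.0], [407.9, 249.0]]
t 19.40 fix x -39.0 y 0.2 z 60.2 | Fx -4.35 Fy -0.69 Fz 1.08 gap -0.0003 head -17.76 toolx [-7.e-04  3.e-04 -1.e+00]
```

At -38.9 the push jumped to ~4.5 N and motion stopped. The hole is against the pin, with the cover at x≈0.2. I'll back off, lift, move above the fin and press down on its top.

>>> step_arm(
  steps=[0,0,0,0,0,-0.003,0,0,0,0,-0.015,0,0,0,0,0,0,-0.02,0,0,0,0,0,0,-0.015,0,0,0,0,0,0,0,0,0.011,0,0,0,0,0,0,0.012,0,0,0,0,0,0,0.011,0,0,0,0,0,0,0,0],
)

```text
time: 20.07
ee_pos: [0.5858, -0.1705, 0.1107]
tcp_rot: [0.109, 0.698, -0.109, 0.7]
wrist_force: [-0.3, 0.4, -0.3]
finger_gap: -0.0003
```

Run:
```python
from st import *
st();save('pics/w22.png',get_image('wrist'));im=get_image('side');save('pics/s22.png',cv2.resize(im[230:380,290:460],None,fx=4,fy=4,interpolation=cv2.INTER_CUBIC));st()
```

```text
t 20.07 fix x -5.2 y -0.1 z 110.7 | Fx -0.39 Fy 0.27 Fz -0.28 gap -0.0003 head -17.77 toolx [ 0.003  -0.0011 -1.    ]
t 20.17 fix x -7.6 y 0.1 z 110.2 | Fx -0.48 Fy 1.06 Fz -0.40 gap -0.0003 head -17.76 toolx [ 3.e-04 -1.e-04 -1.e+00]
```

View pics/w22.png

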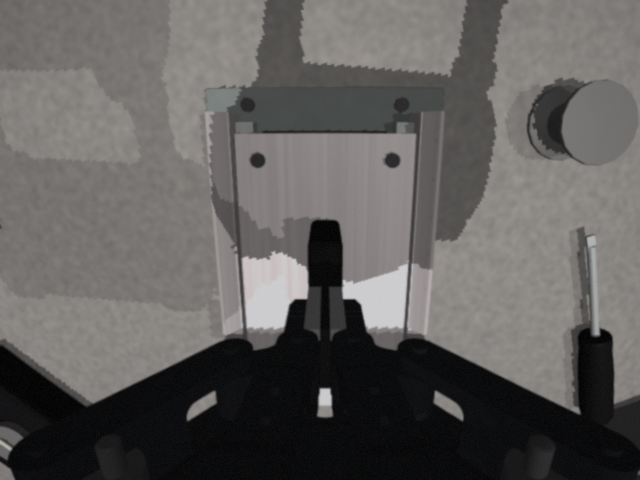

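View pics/s22.png

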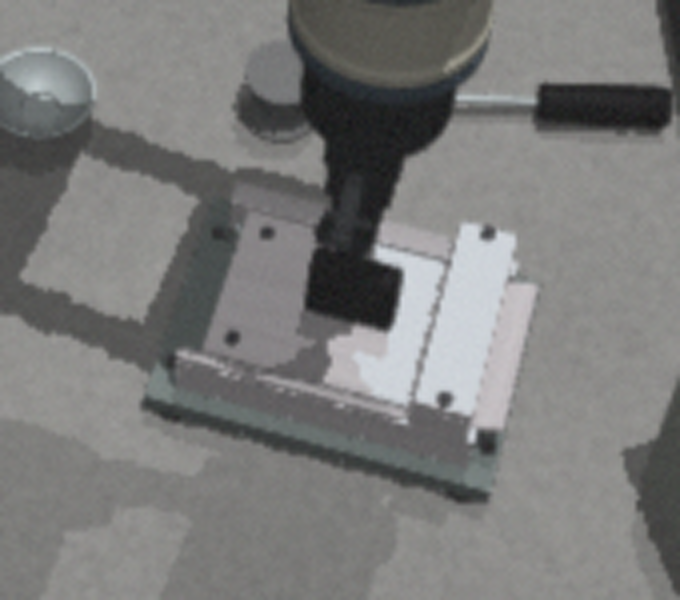

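The shut fingers stand centred over the fin (column 325) and the cover is square between the guides. Pressing down.

>>> step_arm(
  steps=[0,0,0,0.007,0,0,0,0,0,0,0.006,0,0,0,0,0,0,0.002,0,0,0,0,0,0,0.002,0,0,0,0,0,0,0,0,0,0],
)

```text
time: 20.58
ee_pos: [0.5832, -0.1695, 0.0927]
tcp_rot: [0.109, 0.699, -0.109, 0.698]
wrist_force: [-0.3, 0.5, 0.7]
finger_gap: 0.0002
```

>>> step_arm(
  steps=[0,0,0,0.001,0,0,0,0,0,0,0.001,0,0,0,0,0,0,0,0,0,0],
)

```text
time: 20.83
ee_pos: [0.5837, -0.1696, 0.0913]
tcp_rot: [0.109, 0.699, -0.109, 0.699]
wrist_force: [-0.3, -0.5, 0.8]
finger_gap: -0.0004
```

>>> step_arm(
  steps=[0,0,0,0.001,0,0,0,0,0,0,0.001,0,0,0,0,0,0,0,0,0,0],
)

```text
time: 21.08
ee_pos: [0.5837, -0.1697, 0.0893]
tcp_rot: [0.109, 0.699, -0.109, 0.699]
wrist_force: [0.1, -0.1, 3.7]
finger_gap: 0.0
```

>>> step_arm(
  steps=[0,0,0,0.001,0,0,0,0,0,0,0.0005,0,0,0,0,0,0,0,0,0,0],
)

```text
time: 21.33
ee_pos: [0.5837, -0.1696, 0.088]
tcp_rot: [0.109, 0.699, -0.109, 0.699]
wrist_force: [-3.1, 1.5, 9.4]
finger_gap: -0.0004
```

>>> step_arm(
  steps=[0,0,0,0.0008,0,0,0,0,0,0,0,0,0,0],
)

```text
time: 21.5
ee_pos: [0.5837, -0.1697, 0.088]
tcp_rot: [0.109, 0.698, -0.109, 0.699]
wrist_force: [-5.9, 1.8, 20.1]
finger_gap: -0.0
```

Run:
```python
from st import *
st();save('pics/w23.png',get_image('wrist'));st()
```

```text
t 21.50 fix x -7.4 y 0.1 z 88.0 | Fx -6.15 Fy -0.06 Fz 20.06 gap -0.0000 head -17.76 toolx [ 6.e-04 -3.e-04 -1.e+00]
t 21.55 fix x -7.5 y 0.1 z 88.0 | Fx -6.96 Fy -0.81 Fz 20.01 gap 0.0002 head -17.75 toolx [ 6.e-04 -3.e-04 -1.e+00]
```

The fin top stops dead at z = 88.0 mm, which is stops 34 + 54. The force rose to 20 N, so I'll ease off slightly and check.

>>> step_arm(
  steps=[0,0,0,-0.0003,0,0,0,0,0,0,0,0,0,0,0,0,0,0,0,0,0,0,0,0,0,0,0,0],
)

```text
time: 21.88
ee_pos: [0.5837, -0.1697, 0.088]
tcp_rot: [0.109, 0.698, -0.109, 0.699]
wrist_force: [-4.3, 1.5, 15.0]
finger_gap: -0.0
```

Run:
```python
from st import *
st()
p=camera_params('wrist');im=get_image('wrist');save('pics/w24.png',im)
g=cv2.cvtColor(im,cv2.COLOR_RGB2GRAY);m=(g<60).astype(np.uint8);n_,l,s,c=cv2.connectedComponentsWithStats(m)
print([(c[i].round(1).tolist(),s[i,4]) for i in range(1,n_) if 80<s[i,4]<500])
im=get_image('side');save('pics/s24.png',cv2.resize(im[230:380,290:460],None,fx=4,fy=4,interpolation=cv2.INTER_CUBIC));save('pics/s24f.png',im);st()
```

```text
t 21.88 fix x -7.5 y 0.1 z 88.0 | Fx -4.51 Fy 0.12 Fz 14.99 gap -0.0000 head -17.76 toolx [ 5.e-04 -2.e-04 -1.e+00]
[([238.7, 106.4], np.int32(208)), ([251.1, 167.6], np.int32(174)), ([397.8, 167.6], np.int32(170))]
t 21.98 fix x -7.4 y 0.1 z 88.0 | Fx -5.14 Fy 0.61 Fz 15.04 gap 0.0000 head -17.76 toolx [ 6.e-04 -2.e-04 -1.e+00]
```

View pics/w24.png

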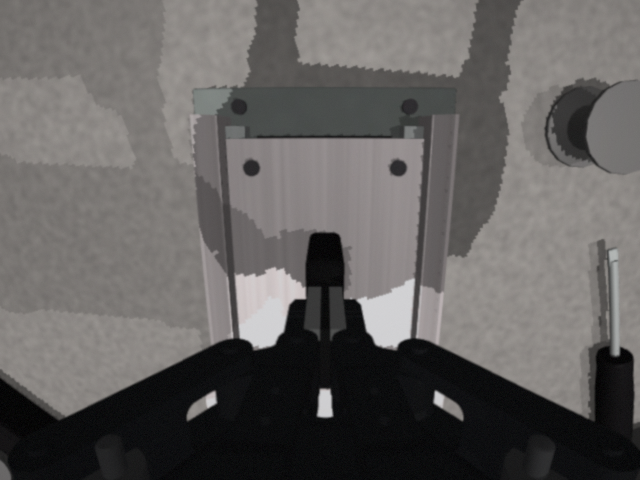

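View pics/s24.png

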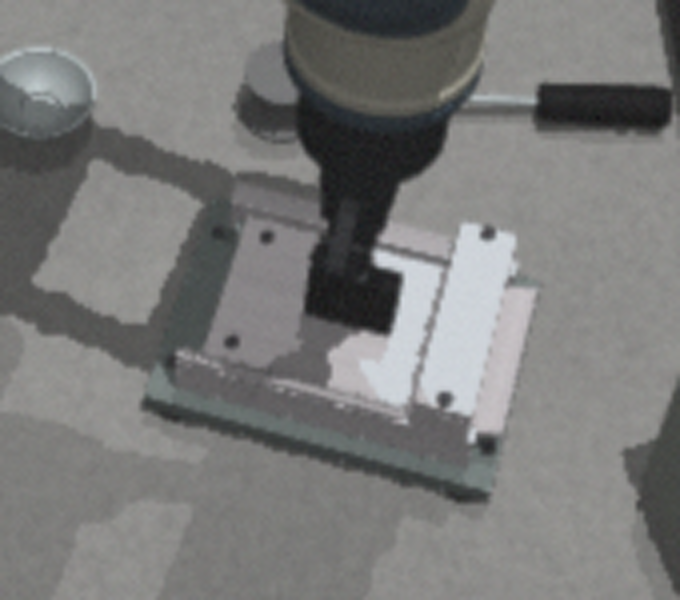

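View pics/s24f.png

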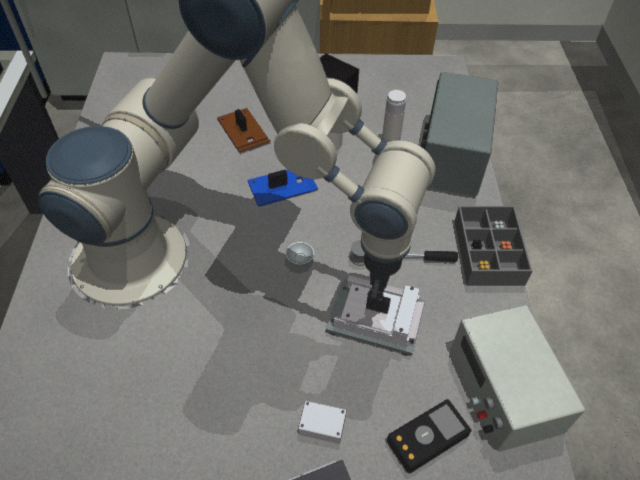

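The fin top is at 88.0 mm under a steady 15 N, the cover is square between the guides, and every bystander is where it was. If the nose were still on the pin, the fin would sit about 4 mm higher. Handing in.

Run:
```python
from rig import order
print(order.close_job())
```

```text
the job is handed in; nothing more can be done
None
```

The aluminium cover is on the locating pin and pressed fully down, and I handed the job in at about 22 s with the arm still pushing on it. No verdict is reported, so this rests on my own checks.

- **Loading:** I gripped the silver cover by its fin, laid it on the carrier at about x = -55 mm with its nose short of the bridge, and let go.
- **Sliding:** I pushed it in from behind the fin with shut fingers, at about 1–2 N. The nose rode up on the pin, and the cover dropped at about x = -5 mm. It stopped against the pin at about x = 0, at roughly 4.5 N. That puts the pin near x = 56 mm.
- **Pressing:** I pressed on top of the fin until it stopped dead at z = 88.0 mm, the height expected with the cover on the stops. The push reached 20 N, so I eased it to a steady 15 N.

**Last checks:** the cover looked level and square between the guides. The bystanders I could see in the last pictures had not moved; the mug was hidden behind the arm.

**What disagreed:** one tail-edge reading late in the slide was wrong, because it caught the black carrier edge behind the plate. I tracked the cover by its screws instead. I could not see the hole under the bridge directly at the end; that it is seated follows from the drop, the stop and the final height.

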